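# Lay out the shell turtles and ready the varnish

## Robot

A 7-joint arm with a two-finger parallel gripper is mounted at the origin on the work surface. World frame = base frame: x ahead of the robot, y to its left, z up, the work surface at z = 0. Lengths are in m, angles in rad, forces in N, time in s.
With the tool pointing down it reaches from about 0.425 to 0.925 m from the base axis. Payload 6.8 kg.
Tool frame: the origin (TCP) lies midway between the tips of the shut fingers; the grasp point (between the pads) lies r.hold_point_z behind it (r.hold_point_z is the distance from the TCP to the grasp point, in m); z points along the fingers, y is the direction in which the jaws open and shut (so a half turn about z gives the same grasp; the last joint's range is limited). The gripper opens to 88 mm and grips with 3 to 60 N. Pads are 20 mm wide; open, the fingers measure 115 mm over their backs; the gripper's body (75 mm by 178 mm) begins 61 mm behind the grasp point.
Start: joints at [1.09, 0.477, 0.022, 1.555, -0.011, 1.109, -0.083], TCP at [0.246, -0.629, 0.185] pointing down, gripper open.
Joint ranges: [-2.96, 2.96], [-0.34, 2.1], [-1.41, 1.46], [0.24, 2.44], [-1.37, 4.51], [0.17, 1.92], [-2.96, 2.96]. Speed limits (rad/s): [2.39, 2.39, 3.14, 3.14, 3.14, 3.14, 3.14].

## Interface

Orientations are given as a unit quaternion [w, x, y, z].
In Python, from rig import r, imaging, workorder gives the robot as it stands.
- The arm moves only by the tool step_arm, never from a script. Its argument "increments" is a list of rows, each a list of 3 entries, a list of its own where there are three numbers: the shift along the world's x, y, z in m, then the turn, a rotation vector about the world's x, y, z in degrees, then the finger opening in m, from 0 to 0.0878. In form: [[[tx, ty, tz], [ax, ay, az], fingers], ...]. A call has 1 to 8 rows; each row shifts and turns the commanded pose from where the row before left it; what a row does not reach is not made up. A row lasts 1/8 s, in which the tool goes at most 62.5 mm and 10.7 degrees, less where a joint would pass 70% of its speed; a pose out of reach is approached as far as the arm can. A call with a gripper value outside its range is refused whole. The fingers move at their own pace and stop on an object; "newtons" is the grip in N (left out, the last holds). Time passes only in rows, so rows that do not move let the fingers close. It gives the time, the measured TCP pose, the force and the opening at its end, in the units of the state.
- r.get_obs(): the state, without advancing time (a new reading comes with each control period).
- imaging.capture(name): name is "scene" or "top" or "wrist"; returns the picture (400x640x3 uint8, red, green, blue); there is no depth.
- imaging.calibration(name): a dict with "fx", "fy", "cx", "cy" (pixels), "eye" and "orientation" of the camera in the world; the wrist camera has in their place "hand_eye" (4x4, takes a point from camera to tool coordinates, whose origin is the TCP and whose axes are the flange's). Camera axes: x right, y down, z forward; pixel columns grow to the right and rows downward; lengths in m; the calibration is good to about 2 mm. A picture is of the moment at which its call begins: read the wrist's pose just before it. calibration takes no time and is no camera call.
- workorder.hand_in(): hands the job in, once; it reports no verdict.
The state is a dict: "time_s": time; "qpos": joint angles; "qd": joint speeds; "joint_torque": joint torques, N m; "tcp_pos": TCP position; "ee_rot": TCP orientation; "wrist_force": force on the tool from outside, world axes, zero at the start; "wrist_torque": the same for the moment, N m; "width": finger opening in m.
Only numpy, scipy, OpenCV 4.12 (cv2) and the standard library are available. Lean on these libraries where they do the work, as an engineer would, in place of code of your own. Each camera call takes 0.05 s, during which the arm holds its last target.

## Task

Get the craft table ready for varnishing: first clear the brush pail off the tray by hanging it by its arched handle on the hook. Then lay all the coconut-shell turtles out in the tray's grid, one in the middle of each cell, lengthwise square with the tray (pointing to or from the robot), filling the row nearest the robot before using the other. Last, hold the varnish jar upright on the mixer's sprung pad, press it fully down for about a second, and stand it back on its coaster; do not tip the jar or disturb the glue bottle, cup and sanding block, and leave everything in its place.

Things in the scene. Friction and masses are not known exactly. Their poses are not given: they have to be found in the camera images.
- tray: Fixed drying tray 240 (x) x 264 (y) x 18 mm: dark board (floor 10 mm above the table) in a pale wooden frame 12 mm wide standing 8 mm above the floor; thin pale flat lines divide it into 2 rows of 3 cells, each 108 mm (tray x) by 80 mm (tray y). Origin: centre of its underside. Its -x side faces the robot, give or take a few degrees of yaw.
- cell_near_left (a point): Centre of the left cell of the row nearest to the robot, on the tray floor (left is +y); its axes are the tray's.
- cell_near_mid (a point): Centre of the middle cell of the row nearest to the robot, on the tray floor (left is +y); its axes are the tray's.
- cell_near_right (a point): Centre of the right cell of the row nearest to the robot, on the tray floor (left is +y); its axes are the tray's.
- cell_far_left (a point): Centre of the left cell of the row farthest from the robot, on the tray floor (left is +y); its axes are the tray's.
- cell_far_mid (a point): Centre of the middle cell of the row farthest from the robot, on the tray floor (left is +y); its axes are the tray's.
- cell_far_right (a point): Centre of the right cell of the row farthest from the robot, on the tray floor (left is +y); its axes are the tray's.
- turtle1: Coconut-shell turtle (4 to 6 alike are present): pale wooden plinth 84 (x) by 52 (y) by 16 mm high; on its centre a dark round shell 50 mm in diameter, sides upright for 20 mm above the plinth, then domed, 52 mm high in all; head (at +x) and flippers, only for looks, reach 23 mm up. 120 g. Origin: centre of the underside, z up. Starts left of the tray. Grip the shell at any yaw.
- turtle2: Coconut-shell turtle (4 to 6 alike are present): pale wooden plinth 84 (x) by 52 (y) by 16 mm high; on its centre a dark round shell 50 mm in diameter, sides upright for 20 mm above the plinth, then domed, 52 mm high in all; head (at +x) and flippers, only for looks, reach 23 mm up. 120 g. Origin: centre of the underside, z up. Starts left of the tray. Grip the shell at any yaw.
- turtle3: Coconut-shell turtle (4 to 6 alike are present): pale wooden plinth 84 (x) by 52 (y) by 16 mm high; on its centre a dark round shell 50 mm in diameter, sides upright for 20 mm above the plinth, then domed, 52 mm high in all; head (at +x) and flippers, only for looks, reach 23 mm up. 120 g. Origin: centre of the underside, z up. Starts left of the tray. Grip the shell at any yaw.
- turtle4: Coconut-shell turtle (4 to 6 alike are present): pale wooden plinth 84 (x) by 52 (y) by 16 mm high; on its centre a dark round shell 50 mm in diameter, sides upright for 20 mm above the plinth, then domed, 52 mm high in all; head (at +x) and flippers, only for looks, reach 23 mm up. 120 g. Origin: centre of the underside, z up. Starts left of the tray. Grip the shell at any yaw.
- turtle5: Coconut-shell turtle (4 to 6 alike are present): pale wooden plinth 84 (x) by 52 (y) by 16 mm high; on its centre a dark round shell 50 mm in diameter, sides upright for 20 mm above the plinth, then domed, 52 mm high in all; head (at +x) and flippers, only for looks, reach 23 mm up. 120 g. Origin: centre of the underside, z up. Starts left of the tray. Grip the shell at any yaw.
- turtle6: Coconut-shell turtle (4 to 6 alike are present): pale wooden plinth 84 (x) by 52 (y) by 16 mm high; on its centre a dark round shell 50 mm in diameter, sides upright for 20 mm above the plinth, then domed, 52 mm high in all; head (at +x) and flippers, only for looks, reach 23 mm up. 120 g. Origin: centre of the underside, z up. Starts left of the tray. Grip the shell at any yaw.
- pail: Metal brush pail, 80 mm across, 62 mm high, with a stiff arch of 9 mm round wire (does not swing) standing over it in the pail's y-z plane; the arch's flat top runs 100 mm along y, its centre line 140 mm above the underside, its legs run down to the rim. About 140 g. Origin: centre of the underside. Starts upright somewhere on the tray.
- pail_bar (a point): Middle of the flat top of the pail's arch, on the wire's centre line; axes as the pail's.
- hook_stand: Fixed stand: wooden base 120 x 130 x 14 mm, post 16 mm thick, and a hook arm (10 mm round bar) whose centre line leaves the post's top 195 mm above the table, runs level 105 mm along the stand's -x and turns straight up for 20 mm (its end is 220 mm above the table). Nothing else rises above the arm. Origin: foot of the post, on the table.
- hook_seat (a point): Point on the top of the hook arm, 65 mm out from the post (40 mm before the upturned tip), 200 mm above the table, where the pail's arch should hang; x axis lies along the arm, -x towards its tip.
- jar: Closed amber varnish jar, body 60 mm in diameter and 64 mm high, steel lid 54 mm in diameter and 20 mm high on top, 84 mm in all, about 280 g. Origin: centre of the underside. Starts upright on the coaster.
- coaster: Fixed round cork coaster, 100 mm in diameter, 5 mm thick. Origin: centre of its underside, on the table.
- mixer_pad (a joint): Travel of the mixer's sprung pad in m: 0 up, 0.012 fully down at its stop. The spring starts to give at 5 N and takes 11 N when fully down; the jar's own weight does not move it. The pad springs back.
- pad_top (a point): Centre of the top face of the mixer's round rubber pad (72 mm in diameter), 65 mm above the table when up; moves down with the pad. The mixer is a fixed grey box 110 x 110 x 40 mm with a black collar up to 46 mm, the sprung pad over its centre. Mixer and coaster may be found in each other's place.
- glue_bottle: Bystander: white glue bottle 48 mm in diameter, 95 mm high, standing beyond the tray. Origin: centre of its underside.
- paper_cup: Bystander: empty paper cup 72 mm across, 85 mm high, standing beyond the tray. Origin: centre of its underside.
- sanding_block: Bystander: cork sanding block 80 x 45 x 30 mm lying beyond the tray. Origin: centre of its underside.

How it is judged:
By the outcome, as a careful person would: the job done as asked, in the order asked, and still so for the second after the job is handed in, with the robot touching nothing.
Of turtle1, turtle2, turtle3, turtle4, turtle5, turtle6 only 4 to 6 are there at a start; the rules pass over those that are not, and their reading is None.
At some moment in a run one of turtle1, turtle2, turtle3, turtle4, turtle5, turtle6 may be knocked a few centimetres aside while the robot is not near it.
It also fails if it takes over 210 s, if anything falls off the work surface, if the arm or the gripper's body presses on something with over 40 N, if the wrist force passes 120 N, or if a joint passes its speed limit or range.

## Working session

There is one attempt and no reset: what is moved stays moved. The work goes in short steps, Python scripts to look and compute and a tool call to move; the robot and the scene stay as the last step left them, time stands still between calls to the robot, and variables do not carry over. Pictures are saved under pics/ and viewed, and the job is handed in when it is done.

Besides the shell and the picture viewer there is one more tool, called as name([rows], argument=value, ...), one row to a line, values as JSON. step_arm: Moves the arm, as the interface text tells. Its arguments: {"type":"object","properties":{"increments":{"type":"array"},"newtons":{"type":"number"}},"required":["increments"]}

```bash
ls; mkdir -p pics
python3 - <<'E'
from rig import r, imaging, workorder
import cv2
print(r.get_obs(), r.hold_point_z)
for n in ("scene","top","wrist"):
    print(n, imaging.calibration(n))
    im=imaging.capture(n); cv2.imwrite(f"pics/{n}0.png", im[:,:,::-1])
E
```

```text
pics
{'time_s': 0.0, 'qpos': array([ 1.08987359,  0.47775736,  0.02235445,  1.5564489 , -0.01146572,
        1.10931181, -0.08310547]), 'qd': array([ 0.00088497,  0.00172503,  0.00105782,  0.0016814 , -0.0008287 ,
        0.00040644, -0.00040059]), 'joint_torque': array([ 8.43369417e-04, -5.82849920e+01,  1.53526358e+00, -2.72607493e+01,
       -5.42295969e-02,  1.69298291e-02,  2.02221245e-04]), 'tcp_pos': array([ 0.24558127, -0.62801691,  0.18431183]), 'ee_rot': array([-8.63328280e-04,  9.82673556e-01,  1.85342588e-01, -2.49162089e-04]), 'wrist_force': array([0.56113775, 0.21855664, 0.31358944]), 'wrist_torque': array([-0.04312167,  0.03155579, -0.00633212]), 'width': 0.08799707392604761} 0.0187
scene {'fx': 427.0864035190584, 'fy': 427.0864035190584, 'cx': 321.1612734689866, 'cy': 199.42082457439423, 'eye': array([ 1.13264927, -0.57391446,  1.08902425]), 'orientation': array([-0.32620516,  0.86930214,  0.35036335, -0.12308334])}
top {'fx': 487.6092792105278, 'fy': 487.6092792105278, 'cx': 316.5226071920114, 'cy': 204.4632955357236, 'eye': array([0.33923076, 0.00878314, 1.3241629 ]), 'orientation': array([ 0.07600746, -0.70337062,  0.70386265, -0.06379653])}
wrist {'fx': 354.7494999753518, 'fy': 354.7494999753518, 'cx': 320.3098503156473, 'cy': 206.18937546633475, 'hand_eye': array([[ 1.63427374e-04, -9.52309462e-01, -3.05133844e-01,
         8.36373721e-02],
       [ 9.99999606e-01,  4.21862165e-04, -7.81021271e-04,
        -1.30752385e-03],
       [ 8.72498370e-04, -3.05133596e-01,  9.52309155e-01,
        -1.99791329e-01],
       [ 0.00000000e+00,  0.00000000e+00,  0.00000000e+00,
         1.00000000e+00]])}
```

View pics/scene0.png

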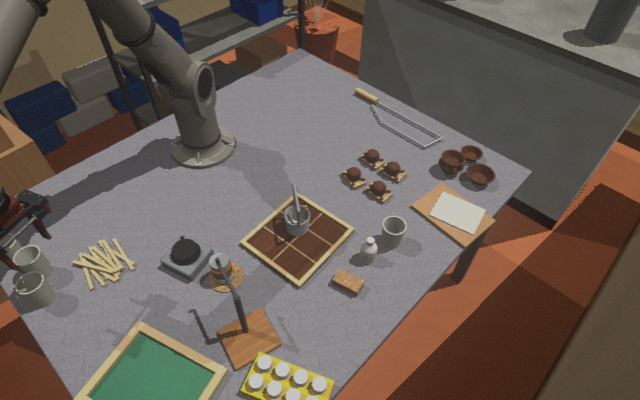

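View pics/top0.png

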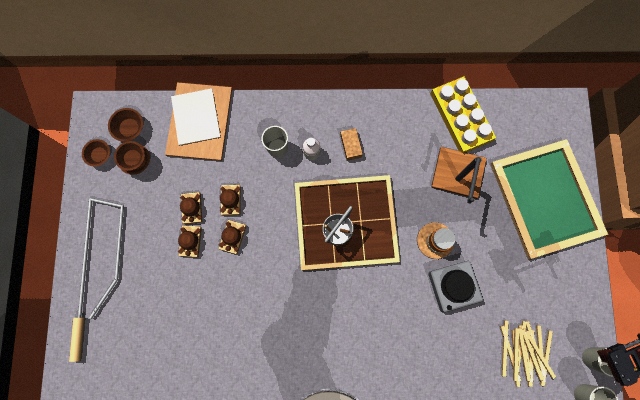

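View pics/wrist0.png

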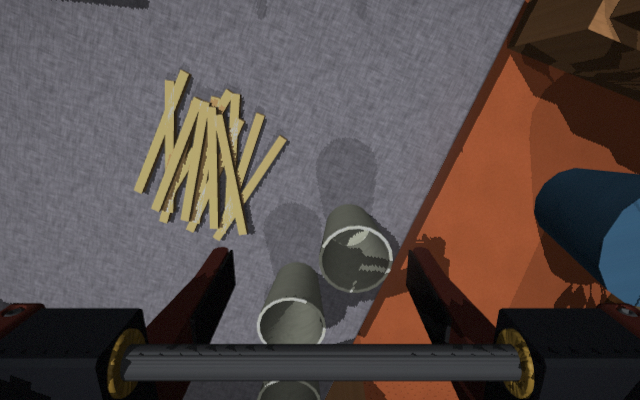

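```bash
cat > h.py <<'E'
from rig import r, imaging, workorder
import cv2, numpy as np
from scipy.spatial.transform import Rotation as R
def q2R(q): return R.from_quat([q[1],q[2],q[3],q[0]]).as_matrix()
def campose(n,obs=None):
    c=imaging.calibration(n)
    if n=="wrist":
        o=obs or r.get_obs(); Rt=q2R(o['ee_rot']); H=c['hand_eye']
        return c,Rt@H[:3,:3],Rt@H[:3,3]+o['tcp_pos']
    return c,q2R(c['orientation']),np.array(c['eye'])
def ray(n,uv,obs=None,cp=None):
    c,Rm,e=cp or campose(n,obs)
    d=np.array([(uv[0]-c['cx'])/c['fx'],(uv[1]-c['cy'])/c['fy'],1.0])
    return e,Rm@d
def onplane(n,uv,z,obs=None,cp=None):
    e,d=ray(n,uv,obs,cp); return e+d*(z-e[2])/d[2]
def proj(n,p,obs=None,cp=None):
    c,Rm,e=cp or campose(n,obs)
    q=Rm.T@(np.asarray(p,float)-e); return np.array([c['fx']*q[0]/q[2]+c['cx'],c['fy']*q[1]/q[2]+c['cy']])
def tri(rays):
    A=np.zeros((3,3));b=np.zeros(3)
    for e,d in rays:
        d=d/np.linalg.norm(d);P=np.eye(3)-np.outer(d,d);A+=P;b+=P@e
    return np.linalg.solve(A,b)
def crop(im,x0,y0,x1,y1,s,name):
    c=cv2.resize(im[y0:y1,x0:x1],None,fx=s,fy=s,interpolation=cv2.INTER_CUBIC)[:,:,::-1].copy()
    for x in range((x0//20+1)*20,x1,20):
        cv2.line(c,((x-x0)*s,0),((x-x0)*s,6),(0,255,255),1);cv2.putText(c,str(x),((x-x0)*s+2,14),0,.35,(0,255,255),1)
    for y in range((y0//20+1)*20,y1,20):
        cv2.line(c,(0,(y-y0)*s),(6,(y-y0)*s),(0,255,255),1);cv2.putText(c,str(y),(8,(y-y0)*s+4),0,.35,(0,255,255),1)
    cv2.imwrite(f"pics/{name}.png",c)
E
python3 - <<'E'
from h import *
t=cv2.imread("pics/top0.png")[:,:,::-1]; s=cv2.imread("pics/scene0.png")[:,:,::-1]
crop(t,280,130,500,320,3,"t_a"); crop(s,160,180,370,370,3,"s_a"); crop(t,170,120,400,280,3,"t_b")
for n,uv,z in [("trayNW",(297,179),.018),("hookbase",(459,172),.014),("pail",(338,228),.07),("t1",(190,207),.04)]:
    print(n,onplane("top",uv,z))
E
```

```text
trayNW [0.67327267 0.08561742 0.018     ]
hookbase [ 0.69271501 -0.3620611   0.014     ]
pail [ 0.52846574 -0.02516016  0.07      ]
t1 [0.59081598 0.37235199 0.04      ]
```

View pics/t_a.png

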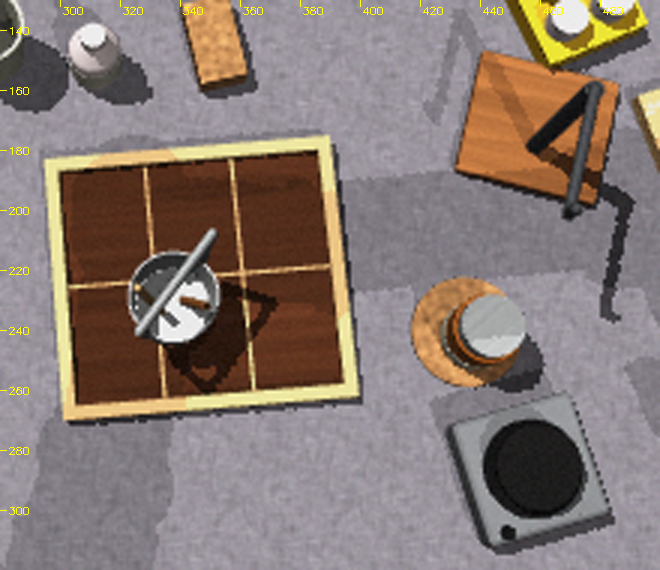

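View pics/s_a.png

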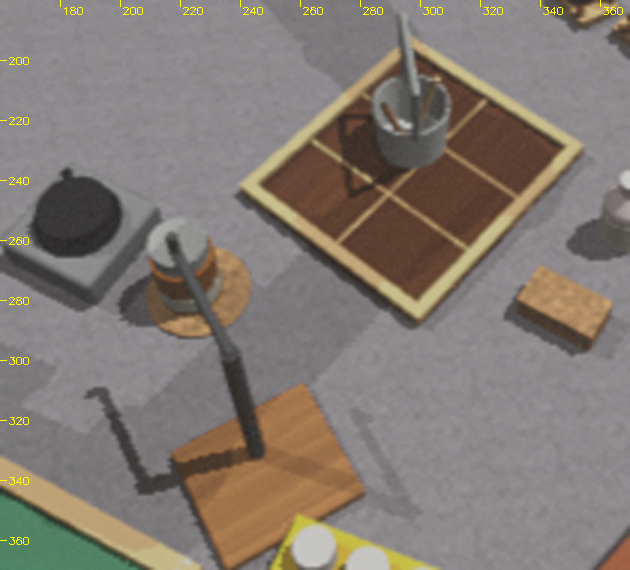

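View pics/t_b.png

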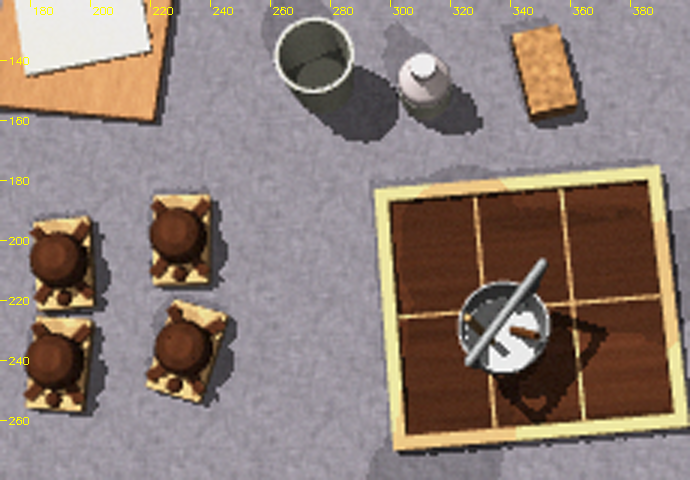

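```bash
cat > m1.py <<'E'
from h import *
T=lambda x,y:(x/3+280,y/3+130)
S=lambda x,y:(x/3+160,y/3+180)
def two(a,b): return tri([ray("top",a),ray("scene",b)])
pt=two(T(593,92),S(234,352)); print("post top",pt)
print("foot",onplane("top",T(533,150),.014),onplane("scene",S(257,457),.014))
tip=two(T(570,210),S(172,238)); print("tip",tip)
print("tip@.215",onplane("top",T(570,210),.215),"post@.2",onplane("top",T(593,92),.198))
a=two(T(212,233),S(403,15)); b=two(T(140,332),S(415,95)); print("bar ends",a,b)
print("bar @.142",onplane("top",T(212,233),.142),onplane("top",T(140,332),.142))
print("pail rim c",onplane("top",T(174,297),.072), "scene", onplane("scene",S(411,112),.072))
im=cv2.imread("pics/top0.png"); hsv=cv2.cvtColor(im,cv2.COLOR_BGR2HSV)
# tray frame: pale yellow
m=cv2.inRange(hsv,(15,60,150),(35,200,255)); m[:, :280]=0; m[:,405:]=0; m[:165]=0; m[280:]=0
cs,_=cv2.findContours(m,cv2.RETR_EXTERNAL,cv2.CHAIN_APPROX_NONE)
c=max(cs,key=cv2.contourArea); h=cv2.convexHull(c); q=cv2.approxPolyDP(h,8,True)[:,0]; print("tray px",q.tolist())
W=np.array([onplane("top",p,.018) for p in q]); print(W.round(4),W.mean(0).round(4))
for i in range(len(W)): d=W[(i+1)%len(W)]-W[i]; print(np.linalg.norm(d[:2]).round(4),np.degrees(np.arctan2(d[1],d[0])).round(2))
print("jar lid",onplane("top",T(492,325),.089), "scene",onplane("scene",S(179,247),.089))
print("coaster",onplane("top",T(468,331),.005), onplane("scene",S(199,287),.005))
print("pad",onplane("top",T(533,468),.065), onplane("scene",S(78,213),.065))
for u,z in [((230/3+170,0),0)]: pass
# turtles: dark shell
m=cv2.inRange(hsv,(0,60,20),(14,220,140)); m[:,:160]=0; m[:,260:]=0; m[:170]=0;m[280:]=0
m=cv2.morphologyEx(m,cv2.MORPH_OPEN,cv2.getStructuringElement(cv2.MORPH_ELLIPSE,(11,11)))
n,l,st,ce=cv2.connectedComponentsWithStats(m)
for i in range(1,n): print("turtle",ce[i],st[i][2:],onplane("top",ce[i],.036))
E
python3 m1.py
```

```text
post top [ 0.67439066 -0.35613589  0.19060847]
foot [ 0.66995268 -0.3571268   0.014     ] [ 0.67931771 -0.36126438  0.014     ]
tip [ 0.57196289 -0.32868995  0.21071389]
tip@.215 [ 0.57149028 -0.32670996  0.215     ] post@.2 [ 0.67084674 -0.35584702  0.198     ]
bar ends [ 0.54934649 -0.04905223  0.24120273] [0.50040626 0.00538289 0.03726663]
bar @.142 [ 0.56821955 -0.05482607  0.142     ] [0.48647796 0.00461694 0.142     ]
pail rim c [ 0.52554632 -0.02508602  0.072     ] scene [ 0.53500452 -0.03092317  0.072     ]
tray px [[389, 175], [399, 261], [301, 269], [295, 183]]
[[ 0.6838 -0.1683  0.018 ]
 [ 0.4473 -0.1882  0.018 ]
 [ 0.4262  0.0728  0.018 ]
 [ 0.6619  0.091   0.018 ]] [ 0.5548 -0.0482  0.018 ]
0.2373 -175.19
0.2618 94.63
0.2365 4.43
0.2603 -85.18
jar lid [ 0.49869081 -0.29319469  0.089     ] scene [ 0.50600041 -0.29692792  0.089     ]
coaster [ 0.50411369 -0.29188798  0.005     ] [ 0.50338011 -0.28817122  0.005     ]
pad [ 0.38014888 -0.32746729  0.065     ] [ 0.39194093 -0.33352448  0.065     ]
turtle [228.11016949 197.41525424] [ 17  18 236] [0.61783684 0.271049   0.036     ]
turtle [188.44308943 205.65447154] [ 17  18 246] [0.59531984 0.37791155 0.036     ]
turtle [230.32575758 235.61742424] [ 18  19 264] [0.51351568 0.26127661 0.036     ]
turtle [186.78600823 239.63374486] [ 16  18 243] [0.50287471 0.37746057 0.036     ]
```

step_arm([
  [[0.01, 0.02, 0.03], [0, 0, 10], 0.0878],
  [[0.02, 0.04, 0.03], [0, 0, 10], 0.0878],
  [[0.02, 0.05, 0.02], [0, 0, 10], 0.0878],
  [[0.02, 0.05, 0.02], [0, 0, 10], 0.0878],
  [[0.02, 0.05, 0.02], [0, 0, 10], 0.0878],
  [[0.02, 0.05, 0.01], [0, 0, 10], 0.0878],
  [[0.025, 0.05, 0], [0, 0, 10], 0.0878],
  [[0.025, 0.05, 0], [0, 0, 10], 0.0878],
])

```text
time_s: 1.15
tcp_pos: [0.4062, -0.267, 0.3154]
ee_rot: [0.0, 0.632, 0.775, -0.0]
wrist_force: [1.0, -0.5, -0.1]
width: 0.0883
```

step_arm([
  [[0.023, 0.05, 0], [0, 0, 10], 0.0878],
  [[0.023, 0.05, 0], [0, 0, 10], 0.0878],
  [[0.023, 0.05, 0], [0, 0, 10], 0.0878],
  [[0.023, 0.05, 0], [0, 0, 10], 0.0878],
  [[0.022, 0.047, 0], [0, 0, 2], 0.0878],
  [[0, 0, 0], [0, 0, 0], 0.0878],
])

```text
time_s: 1.9
tcp_pos: [0.5205, -0.017, 0.3152]
ee_rot: [-0.0, 0.311, 0.951, 0.001]
wrist_force: [-0.2, -0.8, 0.2]
width: 0.0877
```

Run:
```python
from h import *
o=r.get_obs(); im=imaging.capture("wrist"); np.save("pics/w1.npy",im); np.save("pics/w1_pose.npy",np.r_[o['tcp_pos'],o['ee_rot']])
cv2.imwrite("pics/w1.png",im[:,:,::-1]); print(o['tcp_pos'],o['ee_rot'],o['qpos'])
```

```text
[ 0.52045362 -0.01700687  0.31515482] [-2.99601220e-04  3.10702777e-01  9.50506513e-01  1.03128616e-03] [ 0.50514009  0.1775983  -0.67259294  1.70885795  0.11246384  1.29450171
  0.74843628]
```

View pics/w1.png

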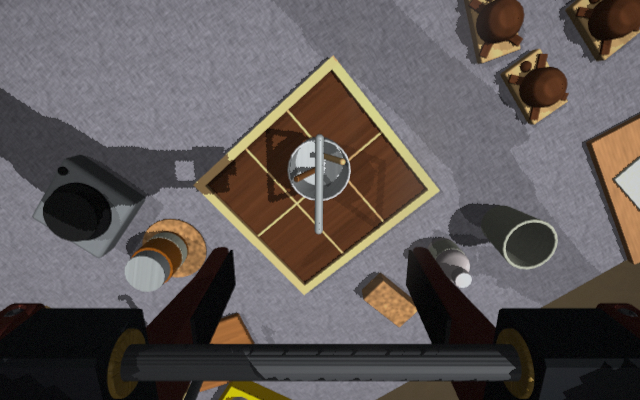

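```bash
cat > m2.py <<'E'
from h import *
im=np.load("pics/w1.npy"); p=np.load("pics/w1_pose.npy"); obs=dict(tcp_pos=p[:3],ee_rot=p[3:])
cp=campose("wrist",obs)
hsv=cv2.cvtColor(im,cv2.COLOR_RGB2HSV)
m=cv2.inRange(hsv,(15,60,130),(35,220,255)); m[:45]=0; m[300:]=0; m[:,:195]=0; m[:,445:]=0
cs,_=cv2.findContours(m,cv2.RETR_EXTERNAL,cv2.CHAIN_APPROX_NONE)
h=cv2.convexHull(max(cs,key=cv2.contourArea)); q=cv2.approxPolyDP(h,8,True)[:,0]; print(q.tolist())
W=np.array([onplane("wrist",x,.018,cp=cp) for x in q]); print(W.round(4).tolist(),W.mean(0).round(4))
for i in range(len(W)):
    d=W[(i+1)%len(W)]-W[i]; print(np.linalg.norm(d[:2]).round(4),np.degrees(np.arctan2(d[1],d[0])).round(2))
for px in [(319.3,136),(319,233)]: print("bar",onplane("wrist",px,.150,cp=cp))
for nm,px,z in [("jar lid",(147,271),.089),("coaster",(177,248),.005),("pad",(77,212),.065)]: print(nm,onplane("wrist",px,z,cp=cp))
crop(im,200,100,440,280,3,"w1c"); crop(im,30,140,230,320,3,"w1j")
E
python3 m2.py
```

```text
[[333, 55], [438, 191], [303, 294], [202, 193], [226, 154]]
[[0.4238, 0.0753, 0.018], [0.6624, 0.0923, 0.018], [0.6825, -0.1685, 0.018], [0.4621, -0.186, 0.018], [0.4396, -0.1206, 0.018]] [ 0.5341 -0.0615  0.018 ]
0.2392 4.06
0.2616 -85.59
0.221 -175.48
0.0691 109.03
0.1966 94.6
bar [0.48457177 0.00873589 0.15      ]
bar [ 0.56990733 -0.05423232  0.15      ]
jar lid [ 0.4978805  -0.28662736  0.089     ]
coaster [ 0.50606997 -0.28336423  0.005     ]
pad [ 0.38207589 -0.31746739  0.065     ]
```

View pics/w1c.png

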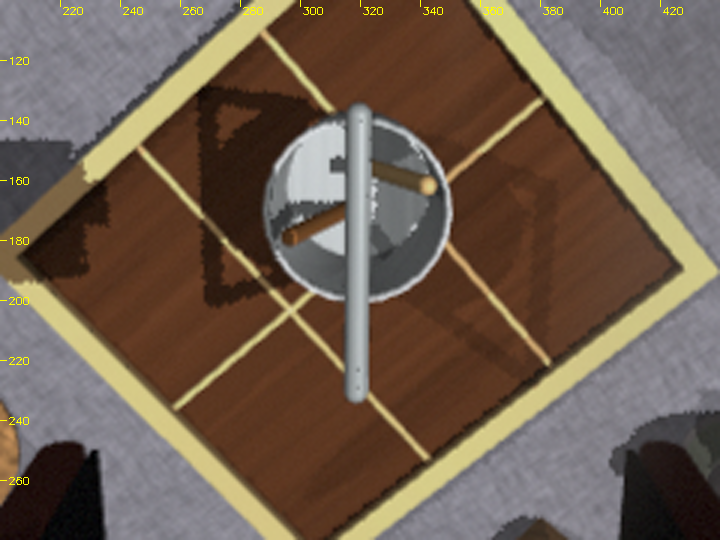

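View pics/w1j.png

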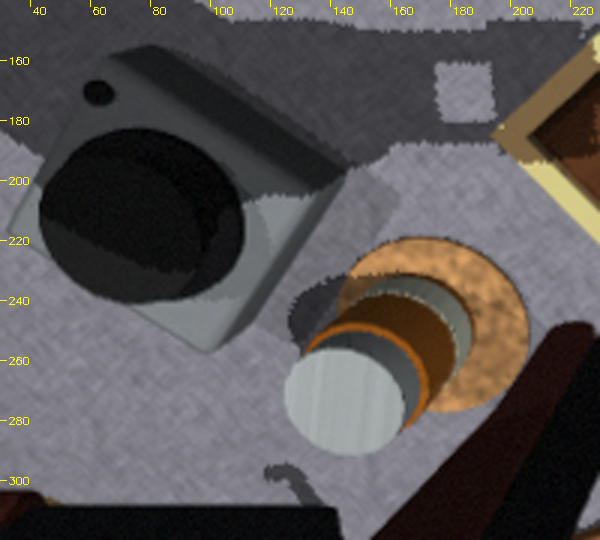

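step_arm([
  [[0.015, -0.011, -0.03], [0, 0, 0], 0.0878],
  [[0.014, -0.011, -0.04], [0, 0, 0], 0.0878],
  [[0, 0, -0.045], [0, 0, 0], 0.06],
  [[0, 0, -0.04], [0, 0, 0], 0.04],
  [[0, 0, -0.025], [0, 0, 0], 0.03],
  [[0, 0, 0], [0, 0, 0], 0.03],
], newtons=50)

```text
time_s: 2.7
tcp_pos: [0.5467, -0.0458, 0.1334]
ee_rot: [-0.002, 0.316, 0.949, -0.001]
wrist_force: [-0.4, -0.8, -0.1]
width: 0.0512
```

```bash
cat > snap.py <<'E'
import sys
from h import *
n,name=sys.argv[1],sys.argv[2]
o=r.get_obs(); im=imaging.capture(n); np.save(f"pics/{name}.npy",im); np.save(f"pics/{name}_pose.npy",np.r_[o['tcp_pos'],o['ee_rot']])
x=2*np.degrees(np.arctan2(o['ee_rot'][2],o['ee_rot'][1]))
print(o['time_s'],o['tcp_pos'].round(4),"xaz",x.round(2),"w",round(o['width'],4),o['wrist_force'].round(1))
if len(sys.argv)>3: crop(im,*map(int,sys.argv[3:8]),name)
else: cv2.imwrite(f"pics/{name}.png",im[:,:,::-1])
E
python3 snap.py wrist w2
```

```text
2.7 [ 0.5467 -0.0458  0.1334] xaz 143.21 w 0.0512 [-0.4 -0.8 -0.1]
```

View pics/w2.png

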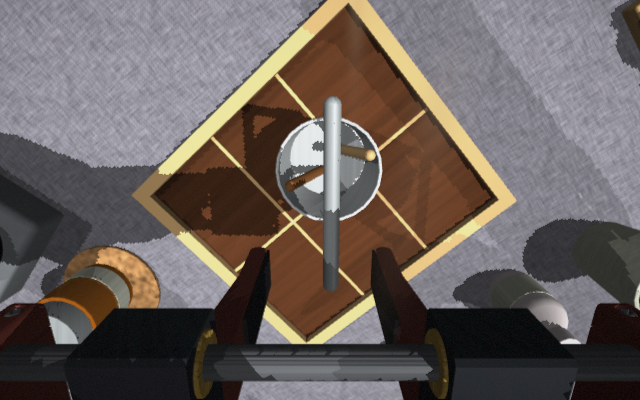

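step_arm([
  [[0, 0, 0], [0, 0, 0], 0.03],
  [[0, 0, 0], [0, 0, 0], 0.03],
])

```text
time_s: 3.0
tcp_pos: [0.5497, -0.044, 0.1365]
ee_rot: [0.001, 0.315, 0.949, 0.0]
wrist_force: [0.8, -0.0, 0.6]
width: 0.0306
```

```bash
python3 snap.py wrist w3 240 80 440 320 3
```

```text
3.0 [ 0.5497 -0.044   0.1365] xaz 143.33 w 0.0306 [ 0.8 -0.   0.6]
```

View pics/w3.png

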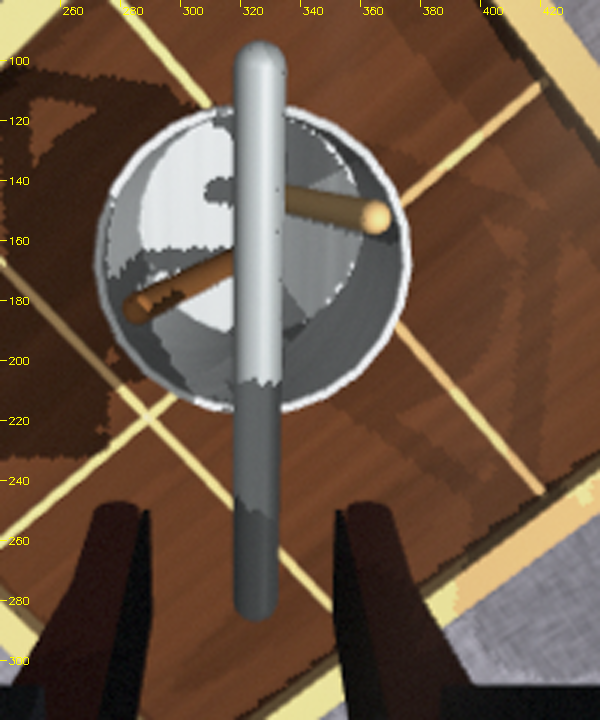

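step_arm([
  [[0, 0, 0], [0, 0, 0], 0.0],
  [[0, 0, 0], [0, 0, 0], 0.0],
  [[0, 0, 0], [0, 0, 0], 0.0],
])

```text
time_s: 3.42
tcp_pos: [0.5489, -0.0436, 0.1353]
ee_rot: [-0.0, 0.314, 0.949, -0.0]
wrist_force: [-0.3, 0.7, -0.4]
width: 0.0033
```

step_arm([
  [[0, 0, 0], [0, 0, 0], 0.0],
  [[0, 0, 0.02], [0, 0, 0], 0.0],
  [[0, 0, 0.04], [0, 0, 0], 0.0],
  [[0, 0, 0], [0, 0, 0], 0.0],
  [[0, 0, 0], [0, 0, 0], 0.0],
])

```text
time_s: 4.05
tcp_pos: [0.5485, -0.0438, 0.1947]
ee_rot: [-0.0, 0.314, 0.949, -0.0]
wrist_force: [0.6, 0.4, 0.2]
width: 0.0005
```

```bash
python3 snap.py wrist w4; python3 snap.py scene s4 160 130 400 330 3
```

```text
4.05 [ 0.5485 -0.0438  0.1947] xaz 143.35 w 0.0005 [0.6 0.4 0.2]
4.1 [ 0.5481 -0.0439  0.1943] xaz 143.35 w 0.0004 [0.4 0.4 0.3]
```

View pics/w4.png

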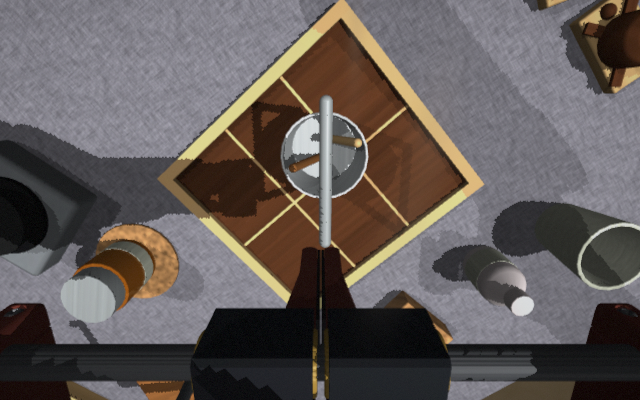

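View pics/s4.png

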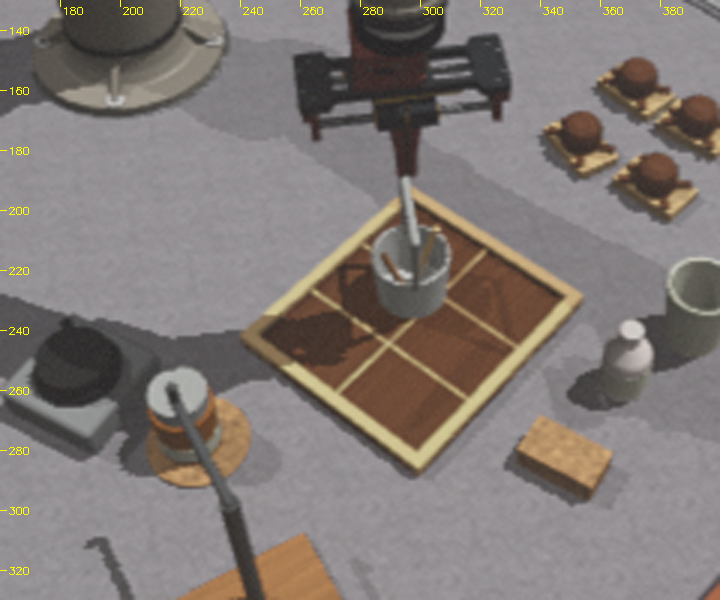

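```bash
cat > m3.py <<'E'
from h import *
def cpn(n):
    p=np.load(f"pics/{n}_pose.npy"); return campose("wrist",dict(tcp_pos=p[:3],ee_rot=p[3:]))
c1,c3,c4=cpn("w1"),cpn("w3"),cpn("w4")
def W3(x,y): return (x/3+240,y/3+80)
for nm,a,b,c in [("far",(319.3,136),W3(259,45),(327,98)),("near",(319,233),W3(255,618),(325,246))]:
    print(nm,tri([ray("wrist",a,cp=c1),ray("wrist",b,cp=c3)]),tri([ray("wrist",b,cp=c3),ray("wrist",c,cp=c4)]))
    for z in (.14,.15,.16): print(z,onplane("wrist",a,z,cp=c1),onplane("wrist",b,z,cp=c3),onplane("wrist",c,z,cp=c4))
p=np.load("pics/w4_pose.npy")
print("tcp px w4",proj("wrist",p[:3],cp=c4),"w3",proj("wrist",np.load("pics/w3_pose.npy")[:3],cp=c3))
E
python3 m3.py
```

```text
far [0.48326733 0.0093515  0.16191411] [0.47894359 0.00727943 0.39694578]
0.14 [0.48549582 0.00805551 0.14      ] [0.48347898 0.00937042 0.14      ] [0.48504572 0.00924324 0.14      ]
0.15 [0.48456664 0.00873149 0.15      ] [0.48329484 0.00927701 0.15      ] [0.48481587 0.00917884 0.15      ]
0.16 [0.48363745 0.00940747 0.16      ] [0.48311069 0.00918361 0.16      ] [0.48458601 0.00911443 0.16      ]
near [ 0.56799027 -0.05349412  0.15499541] [ 0.56745061 -0.05363249  0.15567366]
0.14 [ 0.57316851 -0.05663707  0.14      ] [ 0.57498431 -0.05904257  0.14      ] [ 0.57331161 -0.05755397  0.14      ]
0.15 [ 0.56990169 -0.05423618  0.15      ] [ 0.57013547 -0.05564846  0.15      ] [ 0.56961438 -0.05499436  0.15      ]
0.16 [ 0.56663488 -0.05183529  0.16      ] [ 0.56528663 -0.05225436  0.16      ] [ 0.56591714 -0.05243475  0.16      ]
tcp px w4 [320.16425968 240.70901087] w3 [320.16425968 240.70901087]
```

Run:
```python
from h import *
t=np.load("pics/s4_pose.npy")[:3]
for dz in (0,.02,.037,.05): print(dz,proj("scene",t+[0,0,dz]),(proj("scene",t+[0,0,dz])-[160,130])*3)
```

```text
0 [295.72162323 195.2547121 ] [407.16486968 195.76413631]
0.02 [295.50005687 190.45401917] [406.50017061 181.3620575 ]
0.037 [295.30718984 186.27515638] [405.92156951 168.82546914]
0.05 [295.15679874 183.01662257] [405.47039623 159.04986771]
```

step_arm([
  [[0.002, 0.003, 0], [0, 0, 0], 0.04],
  [[0, 0, 0], [0, 0, 0], 0.04],
  [[0, 0, 0], [0, 0, 0], 0.04],
  [[0, 0, -0.03], [0, 0, 0], 0.04],
  [[0, 0, -0.03], [0, 0, 0], 0.04],
  [[0, 0, -0.03], [0, 0, 0], 0.04],
  [[0, 0, 0], [0, 0, 0], 0.04],
])

```text
time_s: 5.03
tcp_pos: [0.549, -0.0408, 0.1034]
ee_rot: [-0.002, 0.314, 0.949, -0.001]
wrist_force: [0.3, -0.6, 0.1]
width: 0.0401
```

```bash
python3 snap.py wrist w5; python3 snap.py scene s5 220 130 380 260 4
```

```text
5.025 [ 0.549  -0.0408  0.1034] xaz 143.37 w 0.0401 [ 0.3 -0.6  0.1]
5.075 [ 0.5504 -0.0406  0.105 ] xaz 143.37 w 0.0398 [-0.2 -0.2  1.1]
```

View pics/w5.png

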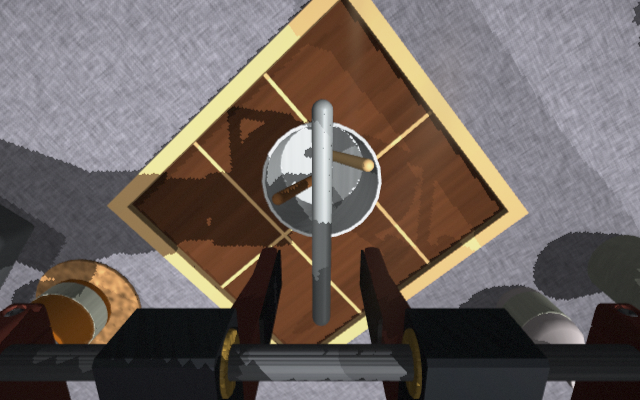

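View pics/s5.png

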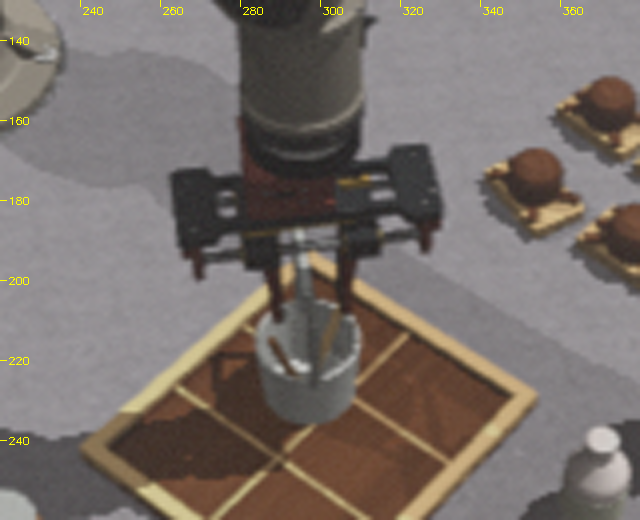

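step_arm([
  [[0, 0, 0], [0, 0, 0], 0.0],
  [[0, 0, 0], [0, 0, 0], 0.0],
  [[0, 0, 0], [0, 0, 0], 0.0],
  [[0, 0, 0], [0, 0, 0], 0.0],
  [[0, 0, 0], [0, 0, 0], 0.0],
])

```text
time_s: 5.75
tcp_pos: [0.5512, -0.0409, 0.1056]
ee_rot: [0.0, 0.314, 0.949, -0.0]
wrist_force: [-0.7, -0.1, 3.1]
width: 0.0077
```

```bash
python3 snap.py wrist w6
```

```text
5.75 [ 0.5512 -0.0409  0.1056] xaz 143.35 w 0.0077 [-0.7 -0.1  3.1]
```

View pics/w6.png

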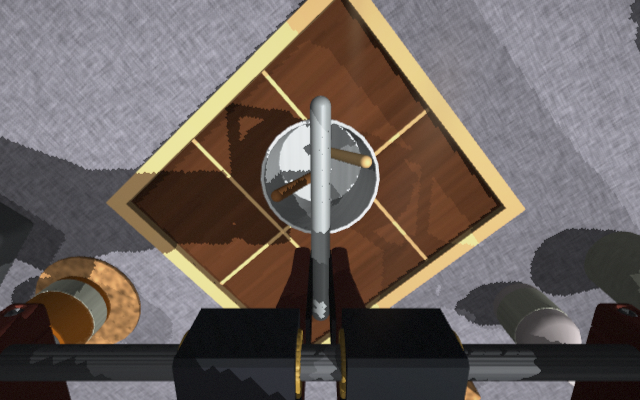

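step_arm([
  [[0, 0, 0], [0, 0, 0], 0.03],
  [[0, 0, -0.012], [0, 0, 0], 0.03],
  [[0, 0, 0], [0, 0, 0], 0.03],
  [[0, 0, 0], [0, 0, 0], 0.0],
  [[0, 0, 0], [0, 0, 0], 0.0],
  [[0, 0, 0], [0, 0, 0], 0.0],
  [[0, 0, 0], [0, 0, 0], 0.0],
  [[0, 0, 0], [0, 0, 0], 0.0],
], newtons=60)

```text
time_s: 6.8
tcp_pos: [0.5509, -0.0407, 0.0934]
ee_rot: [0.0, 0.314, 0.949, 0.0]
wrist_force: [-0.0, -1.0, 0.3]
width: 0.0076
```

step_arm([
  [[0, 0, 0], [0, 0, 0], 0.0],
  [[0, 0, 0.01], [0, 0, 0], 0.0],
  [[0, 0, 0.02], [0, 0, 0], 0.0],
  [[0, 0, 0.02], [0, 0, 0], 0.0],
  [[0, 0, 0], [0, 0, 0], 0.0],
  [[0, 0, 0], [0, 0, 0], 0.0],
])

```text
time_s: 7.55
tcp_pos: [0.5504, -0.0408, 0.1428]
ee_rot: [-0.0, 0.314, 0.949, -0.0]
wrist_force: [-0.3, -0.3, -1.6]
width: 0.0074
```

```bash
python3 snap.py wrist w7;  python3 snap.py scene s7 220 110 380 260 4
```

```text
7.55 [ 0.5504 -0.0408  0.1428] xaz 143.35 w 0.0074 [-0.3 -0.3 -1.6]
7.6 [ 0.5502 -0.0408  0.1425] xaz 143.36 w 0.0074 [-1.1  0.8 -1.8]
```

View pics/w7.png

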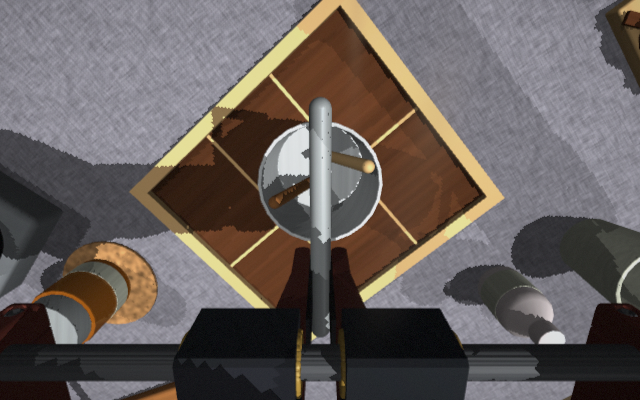

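View pics/s7.png

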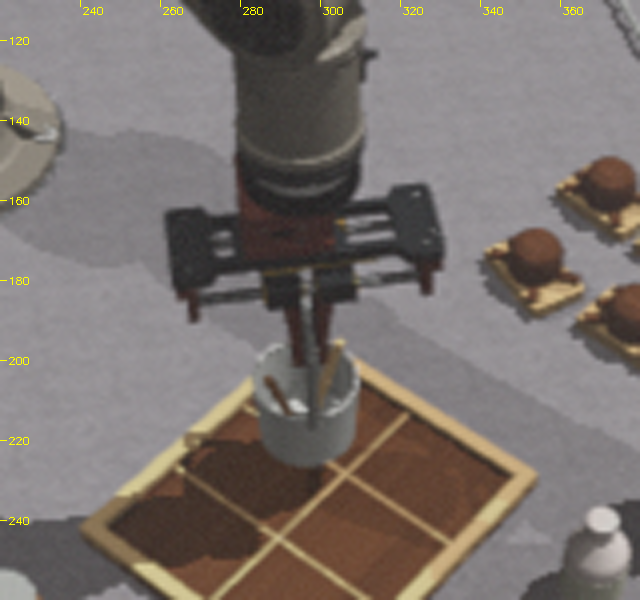

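Run:
```python
from h import *
S=lambda x,y:(x/3+160-.33,y/3+180-.33)
for px,pw in [((240,187),(.447,-.188)),((410,38),(.425,.074)),((583,147),(.662,.092)),((416,323),(.683,-.168))]:
    print(onplane("scene",S(*px),.018)[:2].round(4),pw)
c,Rm,e=campose("top"); print(Rm[:,2],campose("scene")[1][:,2])
```

```text
[ 0.447  -0.1904] (0.447, -0.188)
[0.4251 0.0711] (0.425, 0.074)
[0.6635 0.0908] (0.662, 0.092)
[ 0.6856 -0.1747] (0.683, -0.168)
[ 0.19674284  0.01711484 -0.98030574] [-0.44257389  0.4808939  -0.75688137]
```

step_arm([
  [[-0.01, -0.01, 0.03], [0, 0, -8.5], 0.0],
  [[-0.02, -0.04, 0.025], [0, 0, -8.5], 0.0],
  [[-0.02, -0.045, 0], [0, 0, -8.5], 0.0],
  [[-0.014, -0.045, 0], [0, 0, -8.5], 0.0],
  [[0, -0.045, 0], [0, 0, -8.5], 0.0],
  [[0, -0.045, 0], [0, 0, -8.5], 0.0],
  [[0, -0.04, 0], [0, 0, -8.5], 0.0],
  [[0, -0.026, 0], [0, 0, -8.9], 0.0],
])

```text
time_s: 8.65
tcp_pos: [0.4858, -0.3387, 0.1971]
ee_rot: [-0.001, 0.796, 0.606, -0.001]
wrist_force: [0.1, 0.3, -0.7]
width: 0.0075
```

step_arm([
  [[0, 0, 0], [0, 0, 0], 0.0],
  [[0, 0, 0], [0, 0, 0], 0.0],
  [[0, 0, 0], [0, 0, 0], 0.0],
])

```text
time_s: 9.02
tcp_pos: [0.4872, -0.335, 0.1981]
ee_rot: [-0.0, 0.792, 0.61, 0.0]
wrist_force: [0.2, 0.6, -1.3]
width: 0.0073
```

```bash
python3 snap.py wrist w8;  python3 snap.py scene s8 140 180 300 330 4;  python3 snap.py top t8 400 130 530 260 5
```

```text
9.025 [ 0.4872 -0.335   0.1981] xaz 75.16 w 0.0073 [ 0.2  0.6 -1.3]
9.075 [ 0.4872 -0.3353  0.1983] xaz 75.13 w 0.0075 [ 0.2 -0.4 -1.5]
9.125 [ 0.4871 -0.3356  0.1984] xaz 75.1 w 0.0076 [-0.8  0.2 -1.1]
```

View pics/w8.png

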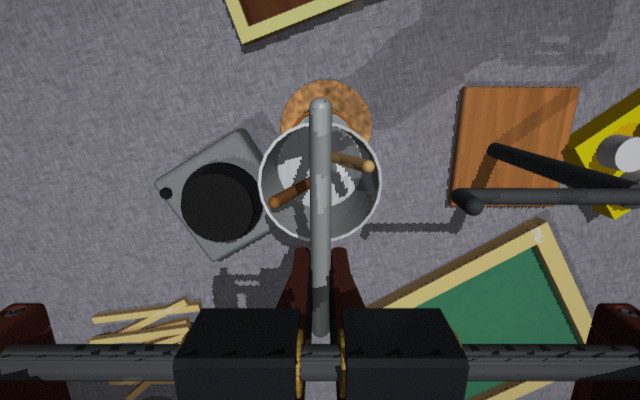

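View pics/s8.png

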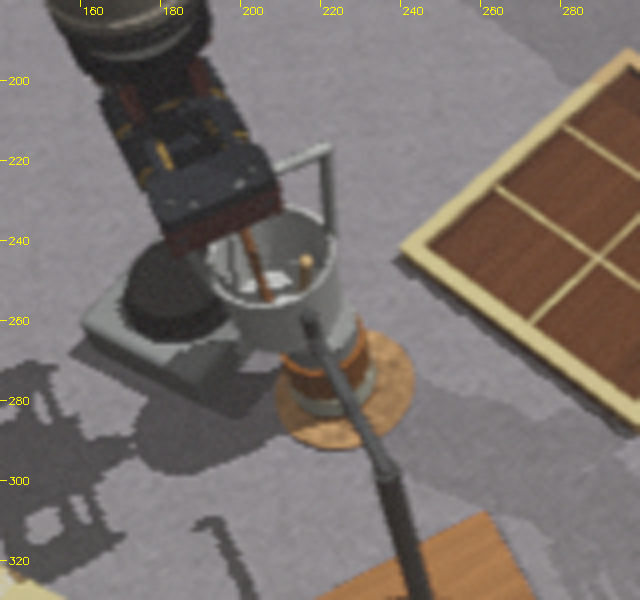

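View pics/t8.png

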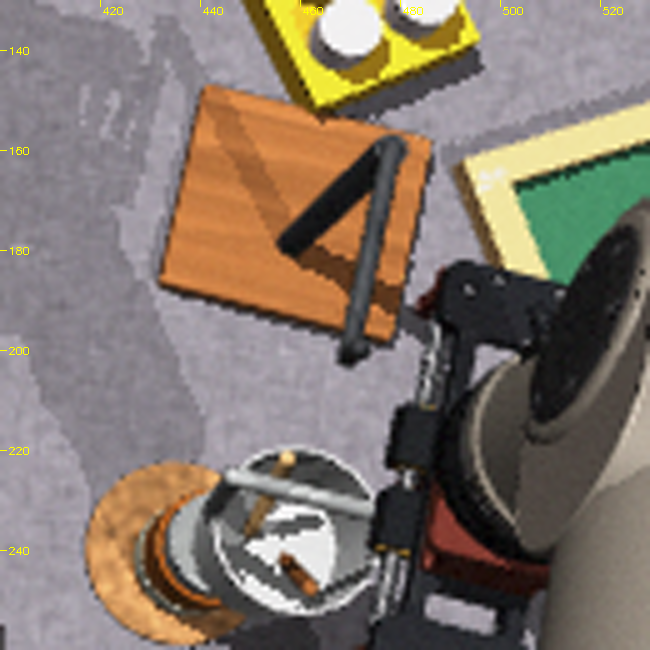

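Run:
```python
from h import *
im=np.load("pics/w8.npy"); crop(im,430,130,640,230,3,"w8c")
```

```text
(no output)
```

View pics/w8c.png

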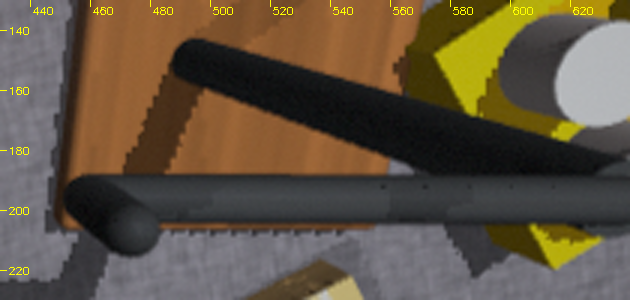

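```bash
cat > m4.py <<'E'
from h import *
p=np.load("pics/w8_pose.npy"); obs=dict(tcp_pos=p[:3],ee_rot=p[3:]); cp=campose("wrist",obs)
f=lambda u,v,z: onplane("wrist",(u,v),z,cp=cp)
a=f(496.3,196.0,.195); b=f(629.7,196.0,.195); print("arm",a,b,np.degrees(np.arctan2(*(b-a)[1::-1])))
print("tip",f(474.7,206.7,.220)); print("tip at bend", f(460,195.5,.195))
print("foot",f(495,149,.014), f(489,149,.014))
u=(b-a)/np.linalg.norm(b-a); 
for nm,t in [("tip",f(474.7,206.7,.220))]:
    s=(t-a)@u; q=a+u*s; print("seat",q+u*.04,"perp of tip",np.cross(u,t-a)[2])
# bar in hand
for z in (.245,.255,.265): print("bar far",f(319.5,98.5,z),"near",f(320.5,336,z))
x=np.radians(75.15); print("barmid pred",p[:3]+.030*np.array([np.cos(x),np.sin(x),0]))
print("rim c", f(320,182,.177), "L",f(259,182,.177),"R",f(382,182,.177))
print("camera",cp[2])
E
python3 m4.py
```

```text
arm [ 0.59376843 -0.33573388  0.195     ] [ 0.67052709 -0.35605488  0.195     ] -14.828246046761032
tip [ 0.5714914  -0.32845489  0.22      ]
tip at bend [ 0.57292464 -0.32989561  0.195     ]
foot [ 0.67517477 -0.35655937  0.014     ] [ 0.66890678 -0.35489998  0.014     ]
seat [ 0.60981754 -0.3399827   0.195     ] perp of tip 0.0013353891912330981
bar far [ 0.50657812 -0.25445364  0.245     ] near [ 0.47717647 -0.36719902  0.245     ]
bar far [ 0.50663619 -0.2543198   0.255     ] near [ 0.47915632 -0.35969582  0.255     ]
bar far [ 0.50669427 -0.25418597  0.265     ] near [ 0.48113617 -0.35219263  0.265     ]
barmid pred [ 0.49489078 -0.30595814  0.19814197]
rim c [ 0.49336967 -0.30487571  0.177     ] L [ 0.45562885 -0.29488424  0.177     ] R [ 0.53172914 -0.31503095  0.177     ]
camera [ 0.50746663 -0.25240606  0.39799205]
```

Run:
```python
from h import *
from m3 import cpn
c1,c5=cpn("w1"),cpn("w5")
print(tri([ray("wrist",(342.8,161.8),cp=c1),ray("wrist",(369,166),cp=c5)]), tri([ray("wrist",(297,179),cp=c1),ray("wrist",(279,199),cp=c5)]))
```

```text
far [0.4830908  0.00739501 0.16038199] [0.47937906 0.00550949 0.38394641]
0.14 [0.48507171 0.0061285  0.14      ] [0.48331681 0.00746818 0.14      ] [0.48479512 0.0073328  0.14      ]
0.15 [0.48415791 0.0068059  0.15      ] [0.48314795 0.00737616 0.15      ] [0.48458054 0.00726978 0.15      ]
0.16 [0.48324411 0.00748329 0.16      ] [0.48297908 0.00728414 0.16      ] [0.48436597 0.00720677 0.16      ]
near [ 0.56723109 -0.05505597  0.15607173] [ 0.56706624 -0.05539572  0.15602618]
0.14 [ 0.57269244 -0.05852558  0.14      ] [ 0.57475831 -0.0609004   0.14      ] [ 0.5730127  -0.05943104  0.14      ]
0.15 [ 0.56944239 -0.0561243   0.15      ] [ 0.5699281  -0.05750725  0.15      ] [ 0.5693327  -0.05687139  0.15      ]
0.16 [ 0.56619234 -0.05372301  0.16      ] [ 0.5650979 -0.0541141  0.16     ] [ 0.56565269 -0.05431173  0.16      ]
tcp px w4 [322.83262112 239.25469859] w3 [322.83262112 239.25469859]
[0.53134495 0.0073434  0.09042972] [ 0.51585669 -0.05072965  0.08703644]
```

step_arm([
  [[0.014, -0.006, 0], [0, 0, 0], 0.0],
  [[0.014, -0.005, -0.009], [0, 0, 0], 0.0],
  [[0, 0, -0.008], [0, 0, 0], 0.0],
  [[0, 0, 0], [0, 0, 0], 0.0],
  [[0, 0, 0], [0, 0, 0], 0.0],
])

```text
time_s: 9.8
tcp_pos: [0.5145, -0.3476, 0.1811]
ee_rot: [-0.0, 0.794, 0.608, -0.0]
wrist_force: [0.5, 0.9, -0.7]
width: 0.0077
```

```bash
python3 snap.py wrist w9;  python3 snap.py scene s9 140 180 300 330 4
```

```text
9.8 [ 0.5145 -0.3476  0.1811] xaz 74.95 w 0.0077 [ 0.5  0.9 -0.7]
9.85 [ 0.5147 -0.3477  0.1814] xaz 74.95 w 0.0076 [-0.3 -0.1 -1.1]
```

View pics/w9.png

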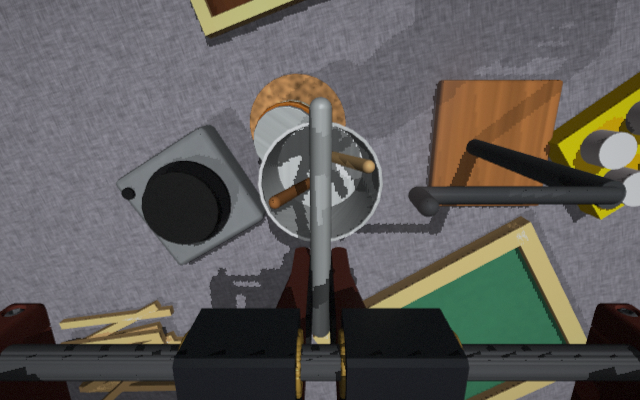

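View pics/s9.png

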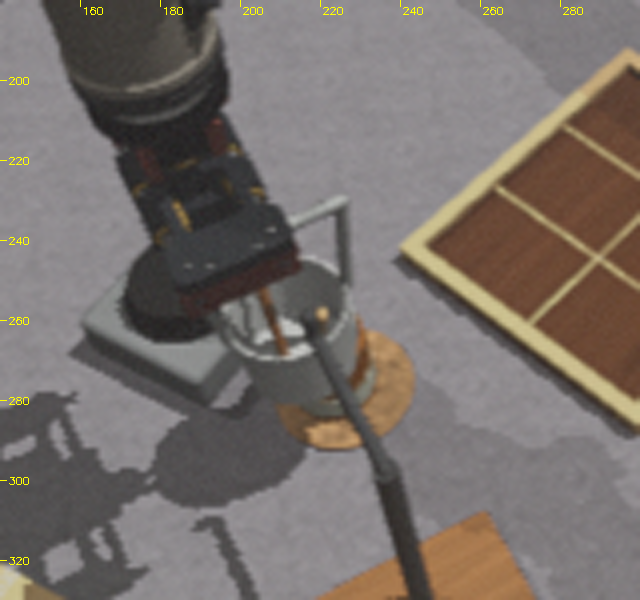

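step_arm([
  [[0.022, -0.006, 0], [0, 0, 0], 0.0],
  [[0.022, -0.006, 0], [0, 0, 0], 0.0],
  [[0.022, -0.006, 0], [0, 0, 0], 0.0],
  [[0.022, -0.005, 0], [0, 0, 0], 0.0],
  [[0, 0, 0], [0, 0, 0], 0.0],
  [[0, 0, 0], [0, 0, 0], 0.0],
])

```text
time_s: 10.65
tcp_pos: [0.6021, -0.3707, 0.1813]
ee_rot: [-0.0, 0.794, 0.608, -0.0]
wrist_force: [0.1, -1.0, -2.1]
width: 0.0077
```

```bash
python3 snap.py wrist w10;  python3 snap.py scene s10 140 180 300 330 4
```

```text
10.65 [ 0.6021 -0.3707  0.1813] xaz 74.95 w 0.0077 [ 0.1 -1.  -2.1]
10.7 [ 0.6019 -0.3708  0.1814] xaz 74.93 w 0.0074 [ 0.8  0.7 -1. ]
```

View pics/w10.png

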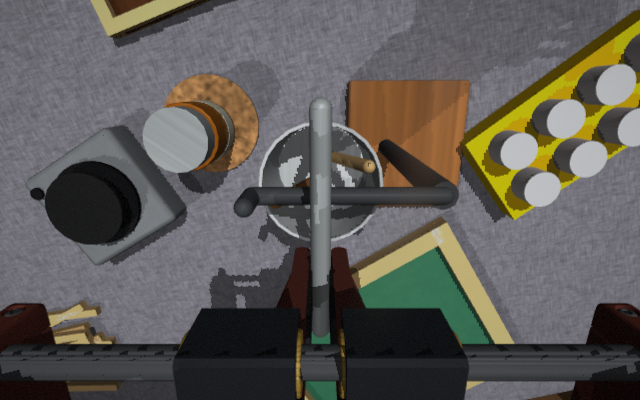

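View pics/s10.png

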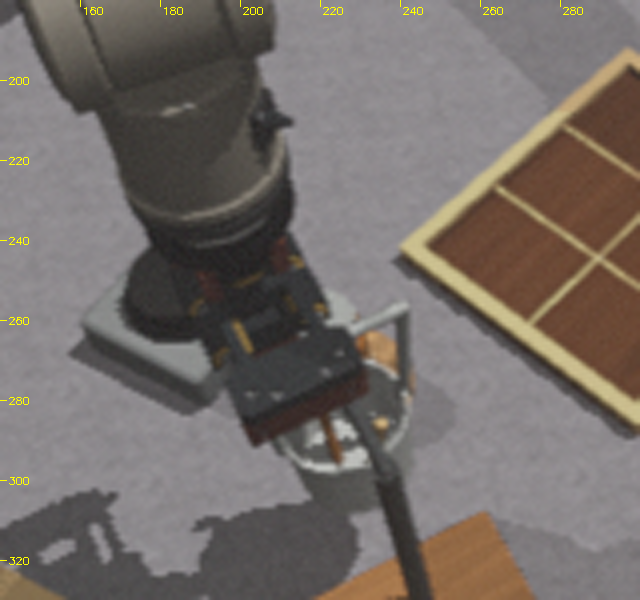

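step_arm([
  [[0.001, 0, -0.008], [0, 0, 0], 0.0],
  [[0, 0, -0.008], [0, 0, 0], 0.0],
  [[0, 0, -0.008], [0, 0, 0], 0.0],
  [[0, 0, -0.004], [0, 0, 0], 0.0],
  [[0, 0, -0.002], [0, 0, 0], 0.0],
  [[0, 0, 0], [0, 0, 0], 0.0],
  [[0, 0, 0], [0, 0, 0], 0.0],
])

```text
time_s: 11.62
tcp_pos: [0.6041, -0.3707, 0.1516]
ee_rot: [0.0, 0.794, 0.608, 0.0]
wrist_force: [-1.1, 0.1, -2.3]
width: 0.0077
```

step_arm([
  [[0, 0, -0.002], [0, 0, 0], 0.0],
  [[0, 0, 0], [0, 0, 0], 0.0],
])

```text
time_s: 11.88
tcp_pos: [0.6037, -0.3706, 0.1491]
ee_rot: [-0.0, 0.794, 0.608, -0.0]
wrist_force: [0.6, 0.8, -0.4]
width: 0.0074
```

step_arm([
  [[0, 0, -0.002], [0, 0, 0], 0.0],
  [[0, 0, 0], [0, 0, 0], 0.0],
])

```text
time_s: 12.12
tcp_pos: [0.604, -0.3707, 0.1475]
ee_rot: [0.0, 0.794, 0.608, 0.0]
wrist_force: [-0.1, -0.7, 0.1]
width: 0.0074
```

step_arm([
  [[0, 0, -0.001], [0, 0, 0], 0.0],
  [[0, 0, 0], [0, 0, 0], 0.012],
  [[0, 0, 0], [0, 0, 0], 0.02],
  [[0, 0, 0], [0, 0, 0], 0.03],
  [[0, 0, 0], [0, 0, 0], 0.04],
  [[0, 0, 0], [0, 0, 0], 0.04],
])

```text
time_s: 12.88
tcp_pos: [0.6038, -0.3706, 0.1462]
ee_rot: [-0.0, 0.794, 0.608, -0.0]
wrist_force: [-0.3, -0.8, -0.3]
width: 0.0399
```

```bash
python3 snap.py wrist w11
```

```text
12.875 [ 0.6038 -0.3706  0.1462] xaz 74.96 w 0.0399 [-0.3 -0.8 -0.3]
```

View pics/w11.png

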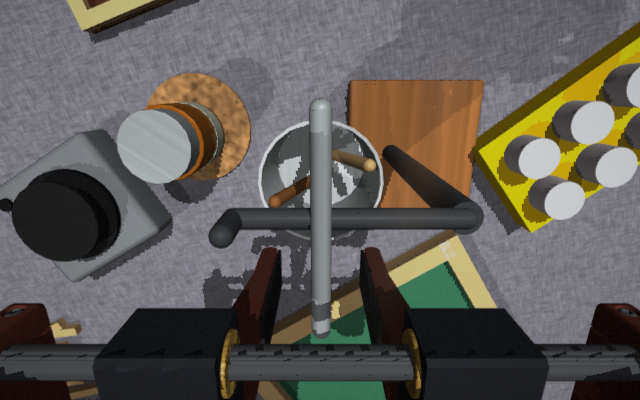

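step_arm([
  [[0, 0, 0.02], [0, 0, 0], 0.04],
  [[0, 0, 0.03], [0, 0, 0], 0.04],
  [[0, 0, 0.05], [0, 0, 0], 0.06],
  [[0, 0, 0.04], [0, 0, 0], 0.06],
  [[-0.05, 0.02, 0.01], [0, 0, 0], 0.0878],
  [[-0.05, 0.03, 0], [0, 0, 0], 0.0878],
  [[0, 0, 0], [0, 0, 0], 0.0878],
  [[0, 0, 0], [0, 0, 0], 0.0878],
])

```text
time_s: 13.92
tcp_pos: [0.5047, -0.3211, 0.298]
ee_rot: [0.001, 0.794, 0.608, 0.001]
wrist_force: [0.9, -0.8, -0.8]
width: 0.0874
```

```bash
python3 snap.py wrist w12; python3 snap.py scene s12 160 180 320 330 4
```

```text
13.925 [ 0.5047 -0.3211  0.298 ] xaz 74.96 w 0.0874 [ 0.9 -0.8 -0.8]
13.975 [ 0.5051 -0.3213  0.2976] xaz 74.95 w 0.0876 [ 0.6 -0.8  0.2]
```

View pics/w12.png

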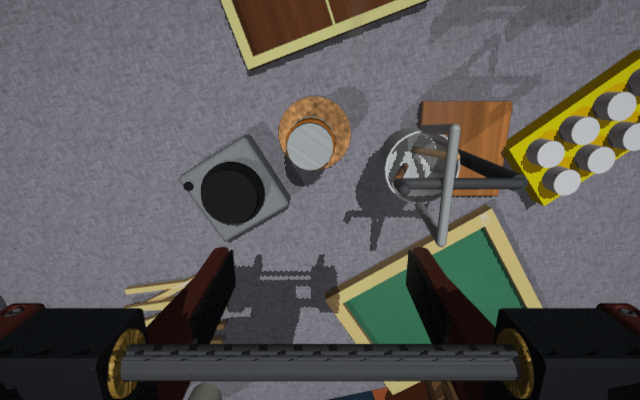

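View pics/s12.png

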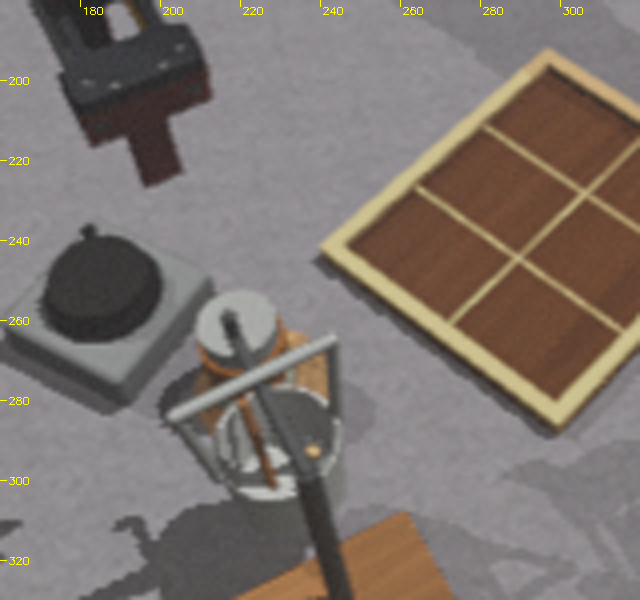

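step_arm([
  [[0.01, 0.05, 0], [0, 0, 4], 0.0878],
  [[0.01, 0.05, 0], [0, 0, 4], 0.0878],
  [[0.01, 0.05, 0], [0, 0, 4], 0.0878],
  [[0.01, 0.05, 0], [0, 0, 3], 0.0878],
  [[0.005, 0.03, 0], [0, 0, 0], 0.0878],
  [[0, 0, 0], [0, 0, 0], 0.0878],
  [[0, 0, 0], [0, 0, 0], 0.0878],
])

```text
time_s: 14.9
tcp_pos: [0.5494, -0.092, 0.2961]
ee_rot: [0.0, 0.708, 0.706, -0.0]
wrist_force: [0.0, -0.0, 0.1]
width: 0.0877
```

```bash
python3 snap.py wrist w13
python3 - <<'E'
from h import *
p=np.load("pics/w12_pose.npy"); cp=campose("wrist",dict(tcp_pos=p[:3],ee_rot=p[3:]))
f=lambda u,v,z: onplane("wrist",(u,v),z,cp=cp)
print("cross",f(449,184,.2),"bar ends",f(456,127,.2045),f(443,243,.2045),"lid",f(310,147,.089),"pad",f(233,193.5,.065),"coaster",f(315,132,.005))
E
```

```text
14.9 [ 0.5494 -0.092   0.2961] xaz 89.88 w 0.0877 [ 0.  -0.   0.1]
cross [ 0.61389461 -0.33997145  0.2       ] bar ends [ 0.62528312 -0.29255085  0.2045    ] [ 0.59902195 -0.39136521  0.2045    ] lid [ 0.49936054 -0.29293413  0.089     ] pad [ 0.38804424 -0.32737192  0.065     ] coaster [ 0.50617872 -0.28634375  0.005     ]
```

View pics/w13.png

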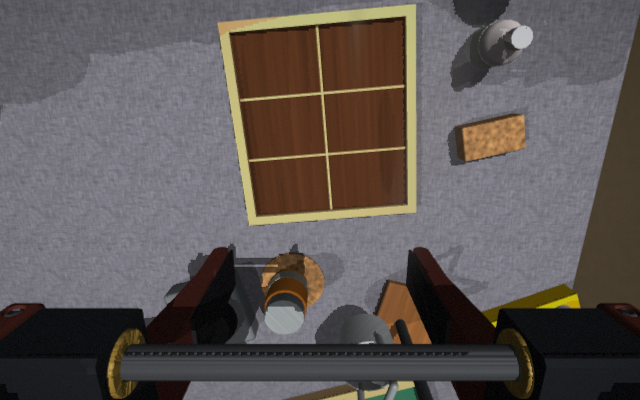

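```bash
cat > tray.py <<'E'
from h import *
import sys
def tray(name,kind="wrist",box=(200,0,430,240)):
    im=np.load(f"pics/{name}.npy"); p=np.load(f"pics/{name}_pose.npy")
    hsv=cv2.cvtColor(im,cv2.COLOR_RGB2HSV)
    m=cv2.inRange(hsv,(12,50,110),(38,230,255)); k=np.zeros_like(m); k[box[1]:box[3],box[0]:box[2]]=255; m&=k
    cs,_=cv2.findContours(m,cv2.RETR_EXTERNAL,cv2.CHAIN_APPROX_NONE)
    h=cv2.convexHull(max(cs,key=cv2.contourArea)); q=cv2.approxPolyDP(h,8,True)[:,0].astype(float)
    cp=campose(kind,dict(tcp_pos=p[:3],ee_rot=p[3:]))
    W=np.array([onplane(kind,x,.018,cp=cp) for x in q])[:,:2]
    (c,(a,b),ang)=cv2.minAreaRect(W.astype(np.float32))
    print(name,q.tolist(),W.mean(0).round(4),(round(a,4),round(b,4)),"ang",round(ang,2))
    return cp
if __name__=="__main__":
    cp=tray("w13")
    f=lambda u,v: onplane("wrist",(u,v),.010,cp=cp).round(4)
    print("cross far-left/mid",f(322.5,93.5),"cross",f(327,154.5))
    print(imaging.calibration("wrist")['hand_eye'][:,3],imaging.calibration("wrist")['hand_eye'][:,3])
E
python3 tray.py
```

```text
w13 [[415.0, 4.0], [415.0, 212.0], [249.0, 225.0], [217.0, 23.0]] [ 0.5533 -0.0471] (0.2395, 0.2636) ang 4.8
cross far-left/mid [ 0.5513 -0.0077  0.01  ] cross [ 0.5575 -0.0876  0.01  ]
[ 0.08551588 -0.00145374 -0.19979345  1.        ] [ 0.08551588 -0.00145374 -0.19979345  1.        ]
```

step_arm([
  [[0, 0.05, 0], [0, 0, 2], 0.0878],
  [[0, 0.052, 0], [0, 0, 2.7], 0.0878],
  [[0, 0.052, 0], [0, 0, 0], 0.0878],
  [[0, 0.052, 0], [0, 0, 0], 0.0878],
  [[0, 0.052, 0], [0, 0, 0], 0.0878],
  [[0, 0.052, 0], [0, 0, 0], 0.0878],
  [[0, 0.05, 0], [0, 0, 0], 0.0878],
  [[0, 0.02, 0], [0, 0, 0], 0.0878],
])

```text
time_s: 15.95
tcp_pos: [0.5489, 0.2911, 0.296]
ee_rot: [-0.001, 0.677, 0.736, 0.0]
wrist_force: [0.0, -0.8, -0.5]
width: 0.0879
```

step_arm([
  [[0, 0, 0], [0, 0, 0], 0.0878],
  [[0, 0, 0], [0, 0, 0], 0.0878],
])

```text
time_s: 16.2
tcp_pos: [0.55, 0.2866, 0.296]
ee_rot: [0.001, 0.679, 0.734, -0.0]
wrist_force: [-0.4, -0.2, -0.3]
width: 0.0879
```

```bash
python3 snap.py wrist w14
```

```text
16.2 [0.55   0.2866 0.296 ] xaz 94.46 w 0.0879 [-0.4 -0.2 -0.3]
```

View pics/w14.png

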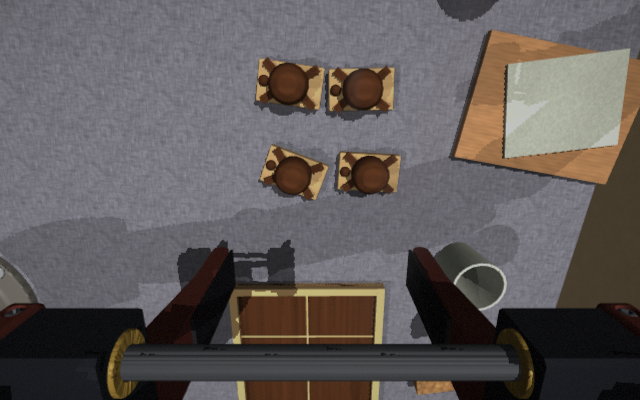

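```bash
cat > turt.py <<'E'
from h import *
import sys
def turtles(name,box,kind="wrist",z=.016,amin=60):
    im=np.load(f"pics/{name}.npy"); p=np.load(f"pics/{name}_pose.npy")
    hsv=cv2.cvtColor(im,cv2.COLOR_RGB2HSV)
    k=np.zeros(im.shape[:2],np.uint8); k[box[1]:box[3],box[0]:box[2]]=255
    m=cv2.inRange(hsv,(12,70,90),(32,230,255))&k
    d=cv2.inRange(hsv,(0,70,15),(14,255,150))&k
    cp=campose(kind,dict(tcp_pos=p[:3],ee_rot=p[3:]))
    n,l,st,ce=cv2.connectedComponentsWithStats(cv2.morphologyEx(d,cv2.MORPH_OPEN,cv2.getStructuringElement(cv2.MORPH_ELLIPSE,(13,13))))
    out=[]
    for i in range(1,n):
        if st[i][4]<150: continue
        c=ce[i]; r0=st[i][2:4].mean()/2
        ys,xs=np.nonzero(m); s=np.hypot(xs-c[0],ys-c[1])<2.1*r0
        P=np.c_[xs,ys][s].astype(float)
        W=np.array([onplane(kind,q,z,cp=cp)[:2] for q in P])
        (cc,(a,b),ang)=cv2.minAreaRect((W*1000).astype(np.float32))
        if a<b: ang+=90
        ang=(ang+90)%180-90
        sh=onplane(kind,c,.040,cp=cp)
        print("px",c.round(1),"plinth c",np.round(np.array(cc)/1000,4),"size",round(max(a,b),1),round(min(a,b),1),"yaw",round(ang,1),"shell c@.04",sh[:2].round(4),"n",s.sum())
if __name__=="__main__":
    turtles(sys.argv[1],tuple(map(int,sys.argv[2:6])),*(sys.argv[6:7]))
E
python3 turt.py w14 220 40 420 215
```

```text
px [287.9  83.4] plinth c [0.5072 0.3783] size 94.1 51.7 yaw -3.9 shell c@.04 [0.5023 0.379 ] n 934
px [362.3  88.7] plinth c [0.5893 0.3792] size 93.1 50.4 yaw 5.4 shell c@.04 [0.5931 0.3799] n 878
px [292.3 175. ] plinth c [0.5136 0.2644] size 83.8 53.5 yaw -16.2 shell c@.04 [0.5137 0.2659] n 833
px [369.8 174.7] plinth c [0.6164 0.2728] size 83.7 52.7 yaw 1.7 shell c@.04 [0.6151 0.2743] n 740
```

step_arm([
  [[-0.018, -0.011, 0], [0, 0, -10], 0.075],
  [[-0.018, -0.011, -0.04], [0, 0, -10.5], 0.075],
  [[0, 0, -0.06], [0, 0, 0], 0.075],
  [[0, 0, -0.06], [0, 0, 0], 0.075],
  [[0, 0, -0.06], [0, 0, 0], 0.075],
  [[0, 0, -0.04], [0, 0, 0], 0.075],
  [[0, 0, 0], [0, 0, 0], 0.075],
  [[0, 0, 0], [0, 0, 0], 0.075],
])

```text
time_s: 17.25
tcp_pos: [0.5144, 0.2672, 0.0381]
ee_rot: [0.0, 0.798, 0.602, 0.001]
wrist_force: [0.6, 0.7, 0.6]
width: 0.0751
```

```bash
python3 snap.py wrist w15; python3 snap.py scene s15 300 90 460 220 4
```

```text
17.25 [0.5144 0.2672 0.0381] xaz 74.08 w 0.0751 [0.6 0.7 0.6]
17.3 [0.5146 0.2677 0.0386] xaz 74.09 w 0.0751 [0.2 0.5 0.1]
```

View pics/w15.png

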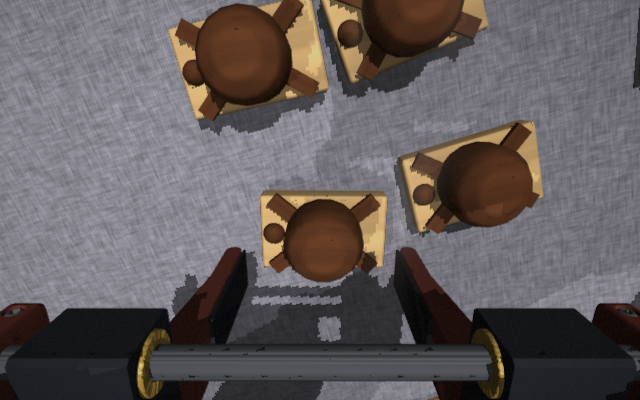

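View pics/s15.png

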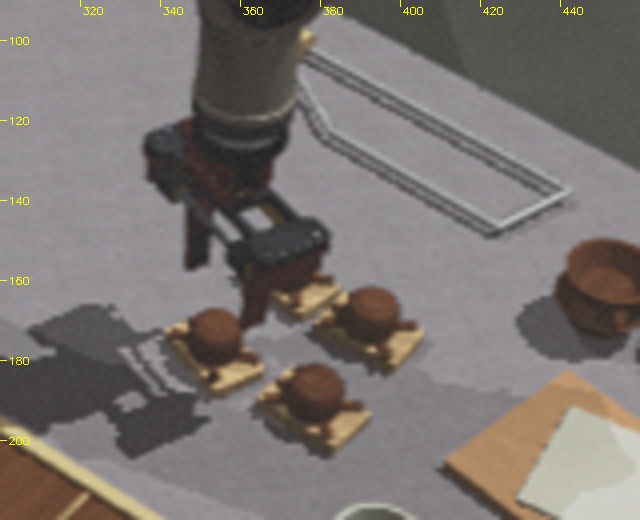

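Run:
```python
from h import *
for z in (.04,.06,.076,.09): print(z,(proj("scene",[.557,.2555,z])-[300,90])*4)
```

```text
0.04 [249.44955207 357.10951384]
0.06 [251.5390491  340.67364999]
0.076 [253.24271396 327.27271987]
0.09 [254.75743075 315.35804443]
```

step_arm([
  [[-0.001, -0.002, -0.02], [0, 0, 0], 0.075],
  [[0, 0, -0.02], [0, 0, 0], 0.075],
  [[0, 0, -0.012], [0, 0, 0], 0.075],
  [[0, 0, -0.004], [0, 0, 0], 0.075],
  [[0, 0, 0], [0, 0, 0], 0.075],
  [[0, 0, 0], [0, 0, 0], 0.075],
])

```text
time_s: 18.1
tcp_pos: [0.5122, 0.2657, -0.0193]
ee_rot: [0.0, 0.798, 0.603, 0.0]
wrist_force: [-1.0, 0.4, -0.8]
width: 0.0749
```

```bash
python3 snap.py wrist w16; python3 snap.py scene s16 300 90 460 220 4
```

```text
18.1 [ 0.5122  0.2657 -0.0193] xaz 74.16 w 0.0749 [-1.   0.4 -0.8]
18.15 [ 0.5122  0.2656 -0.0193] xaz 74.16 w 0.075 [-0.8 -0.5  0.4]
```

View pics/w16.png

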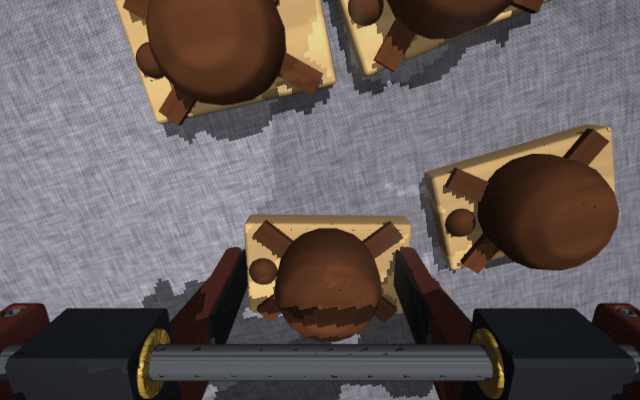

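View pics/s16.png

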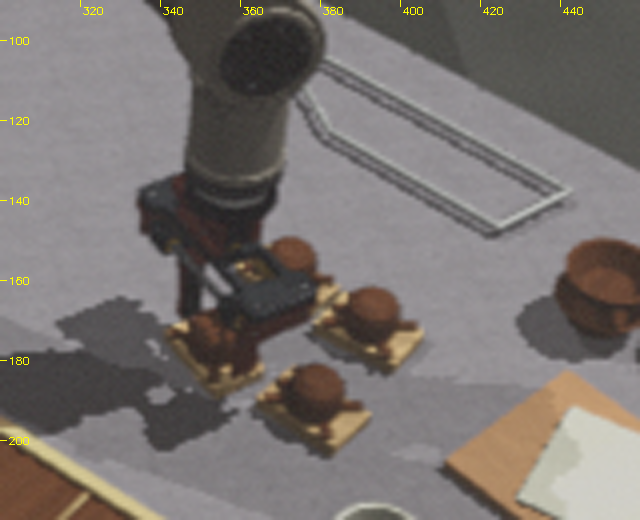

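step_arm([
  [[0, 0, 0], [0, 0, 0], 0.03],
  [[0, 0, 0], [0, 0, 0], 0.03],
  [[0, 0, 0], [0, 0, 0], 0.03],
  [[0, 0, 0], [0, 0, 0], 0.03],
], newtons=30)

```text
time_s: 18.7
tcp_pos: [0.5122, 0.2653, -0.0196]
ee_rot: [0.0, 0.798, 0.603, 0.0]
wrist_force: [1.2, -0.8, 0.6]
width: 0.0495
```

step_arm([
  [[0, 0, 0.01], [0, 0, 0], 0.03],
  [[0, 0, 0.02], [0, 0, 0], 0.03],
  [[0, 0, 0.02], [0, 0, 0], 0.03],
  [[0, 0, 0], [0, 0, 0], 0.03],
  [[0, 0, 0], [0, 0, 0], 0.03],
])

```text
time_s: 19.32
tcp_pos: [0.5118, 0.2651, 0.0304]
ee_rot: [0.0, 0.798, 0.603, 0.0]
wrist_force: [0.5, 0.2, -1.6]
width: 0.0495
```

```bash
python3 snap.py wrist w17
```

```text
19.325 [0.5118 0.2651 0.0304] xaz 74.15 w 0.0495 [ 0.5  0.2 -1.6]
```

View pics/w17.png

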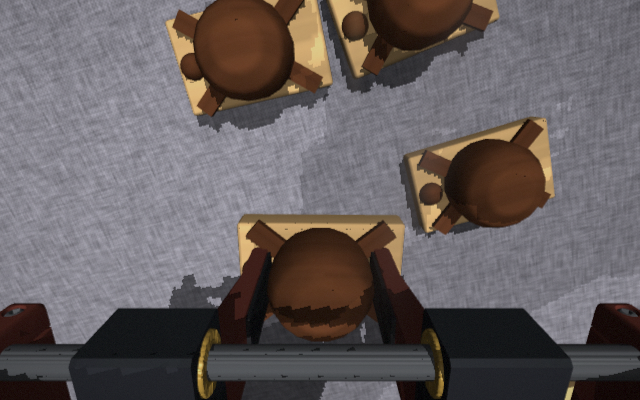

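```bash
cat > inhand.py <<'E'
from h import *
import sys
# far plinth edge in hand: name, px u1 v1 u2 v2 on top far edge, plinth top z
n=sys.argv[1]; u1,v1,u2,v2,z=map(float,sys.argv[2:7])
p=np.load(f"pics/{n}_pose.npy"); cp=campose("wrist",dict(tcp_pos=p[:3],ee_rot=p[3:]))
Rt=q2R(p[3:])
A=[Rt.T@(onplane("wrist",q,z,cp=cp)-p[:3]) for q in ((u1,v1),(u2,v2))]
print("tool xy",A[0].round(4),A[1].round(4),"len",np.linalg.norm(A[1]-A[0]).round(4),"mid",((A[0]+A[1])/2).round(4))
E
python3 inhand.py w17 238 222 403 224 .066; python3 inhand.py w17 238 215 403 217 .066
python3 - <<'E'
from h import *
crop(np.load("pics/w17.npy"),220,200,420,310,3,"w17c")
E
```

```text
tool xy [ 0.0244 -0.0421 -0.0356] [ 0.0233  0.0393 -0.0356] len 0.0814 mid [ 0.0238 -0.0014 -0.0356]
tool xy [ 0.028  -0.0419 -0.0356] [ 0.027   0.039  -0.0356] len 0.0809 mid [ 0.0275 -0.0014 -0.0356]
```

View pics/w17c.png

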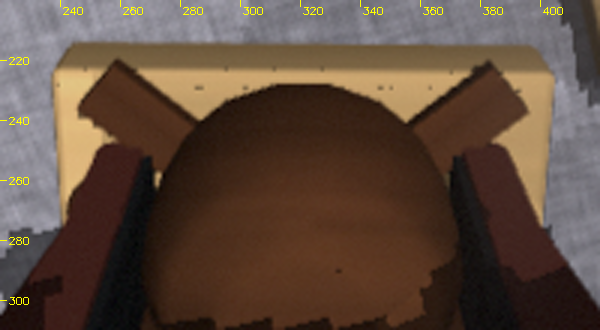

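step_arm([
  [[0, -0.02, 0.03], [0, 0, 4], 0.03],
  [[-0.001, -0.05, 0.02], [0, 0, 4], 0.03],
  [[-0.001, -0.055, 0], [0, 0, 4], 0.03],
  [[-0.001, -0.055, 0], [0, 0, 4], 0.03],
  [[-0.001, -0.055, 0], [0, 0, 4.9], 0.03],
  [[-0.001, -0.055, 0], [0, 0, 0], 0.03],
  [[0, -0.055, 0], [0, 0, 0], 0.03],
  [[0, -0.04, 0], [0, 0, 0], 0.03],
])

```text
time_s: 20.38
tcp_pos: [0.5058, -0.1225, 0.0795]
ee_rot: [-0.0, 0.676, 0.737, -0.001]
wrist_force: [0.8, 1.4, -1.4]
width: 0.0496
```

step_arm([
  [[0, -0.011, -0.02], [0, 0, 0], 0.03],
  [[0, 0, -0.02], [0, 0, 0], 0.03],
  [[0, 0, 0], [0, 0, 0], 0.03],
  [[0, 0, 0], [0, 0, 0], 0.03],
])

```text
time_s: 20.88
tcp_pos: [0.507, -0.1293, 0.0402]
ee_rot: [-0.0, 0.675, 0.738, 0.0]
wrist_force: [0.2, -0.3, -0.9]
width: 0.0494
```

step_arm([
  [[0, -0.001, -0.02], [0, 0, 0], 0.03],
  [[0, 0, -0.016], [0, 0, 0], 0.03],
  [[0, 0, -0.008], [0, 0, 0], 0.03],
  [[0, 0, -0.003], [0, 0, 0], 0.03],
  [[0, 0, 0], [0, 0, 0], 0.03],
  [[0, 0, 0], [0, 0, 0], 0.03],
])

```text
time_s: 21.62
tcp_pos: [0.5073, -0.1317, -0.0063]
ee_rot: [0.0, 0.675, 0.738, 0.0]
wrist_force: [0.4, -0.0, -1.4]
width: 0.0495
```

```bash
python3 snap.py wrist w18
```

```text
21.625 [ 0.5073 -0.1317 -0.0063] xaz 95.06 w 0.0495 [ 0.4 -0.  -1.4]
```

View pics/w18.png

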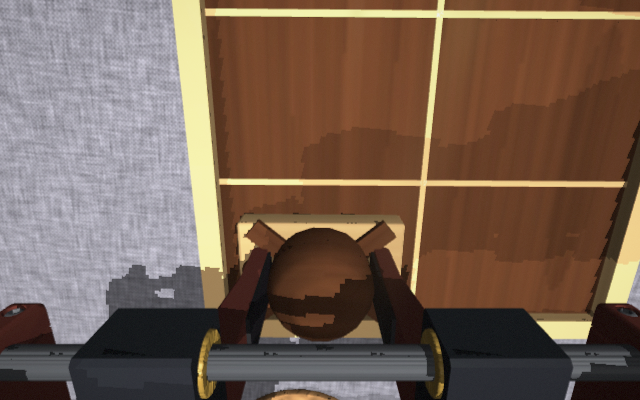

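step_arm([
  [[0, 0, -0.002], [0, 0, 0], 0.03],
  [[0, 0, -0.001], [0, 0, 0], 0.03],
  [[0, 0, 0], [0, 0, 0], 0.03],
  [[0, 0, 0], [0, 0, 0], 0.055],
  [[0, 0, 0], [0, 0, 0], 0.065],
  [[0, 0, 0], [0, 0, 0], 0.07],
  [[0, 0, 0.02], [0, 0, 0], 0.07],
  [[0, 0, 0.04], [0, 0, 0], 0.07],
])

```text
time_s: 22.68
tcp_pos: [0.5055, -0.1313, 0.0497]
ee_rot: [-0.002, 0.675, 0.738, -0.001]
wrist_force: [-0.8, -0.1, 1.3]
width: 0.07
```

step_arm([
  [[0, 0, 0.05], [0, 0, 0], 0.07],
  [[0, 0.02, 0.05], [0, 0, 0], 0.07],
  [[0.01, 0.045, 0.04], [0, 0, 0], 0.07],
  [[0.01, 0.055, 0], [0, 0, 0], 0.07],
  [[0.01, 0.055, 0], [0, 0, 0], 0.07],
  [[0.01, 0.05, 0], [0, 0, 0], 0.07],
  [[0.02, 0.03, 0], [0, 0, -3], 0.07],
  [[0, 0, 0], [0, 0, 0], 0.07],
])

```text
time_s: 23.68
tcp_pos: [0.5672, 0.1267, 0.1902]
ee_rot: [-0.001, 0.693, 0.721, 0.001]
wrist_force: [0.5, 0.0, -0.4]
width: 0.0701
```

```bash
python3 snap.py wrist w19; python3 snap.py top t19 160 120 420 280 3
```

```text
23.675 [0.5672 0.1267 0.1902] xaz 92.3 w 0.0701 [ 0.5  0.  -0.4]
23.725 [0.5667 0.1243 0.1899] xaz 92.2 w 0.0704 [-0.2  0.2  0.3]
```

View pics/w19.png

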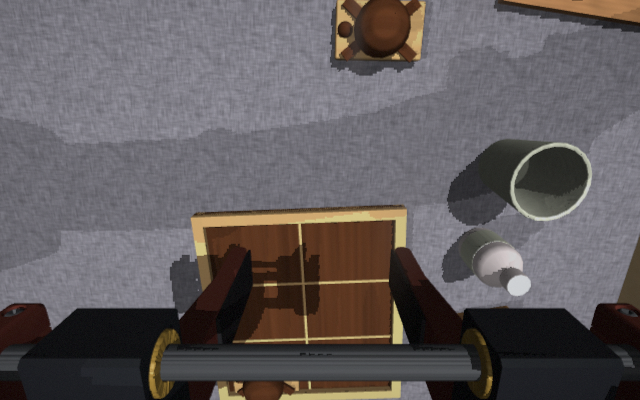

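View pics/t19.png

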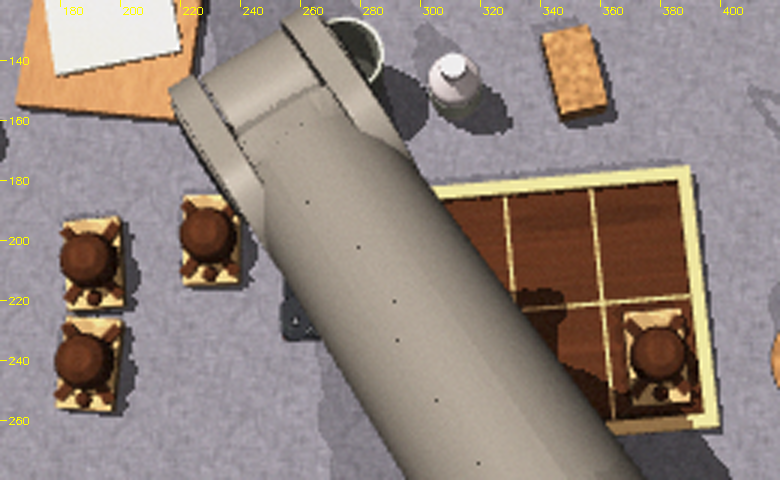

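```bash
python3 turt.py w19 320 0 440 75
```

```text
px [382.   23.7] plinth c [0.6164 0.2713] size 83.6 51.3 yaw 1.3 shell c@.04 [0.6151 0.2729] n 1581
```

step_arm([
  [[0.016, 0.05, 0], [0, 0, -0.7], 0.07],
  [[0.016, 0.05, 0], [0, 0, 0], 0.07],
  [[0.017, 0.048, -0.03], [0, 0, 0], 0.07],
  [[0, 0, -0.05], [0, 0, 0], 0.07],
  [[0, 0, -0.05], [0, 0, 0], 0.07],
  [[0, 0, -0.03], [0, 0, 0], 0.07],
  [[0, 0, 0], [0, 0, 0], 0.07],
  [[0, 0, 0], [0, 0, 0], 0.07],
])

```text
time_s: 24.78
tcp_pos: [0.6169, 0.2708, 0.0318]
ee_rot: [0.0, 0.699, 0.715, 0.001]
wrist_force: [0.7, -0.6, 0.3]
width: 0.0703
```

```bash
python3 snap.py wrist w20
```

```text
24.775 [0.6169 0.2708 0.0318] xaz 91.29 w 0.0703 [ 0.7 -0.6  0.3]
```

View pics/w20.png

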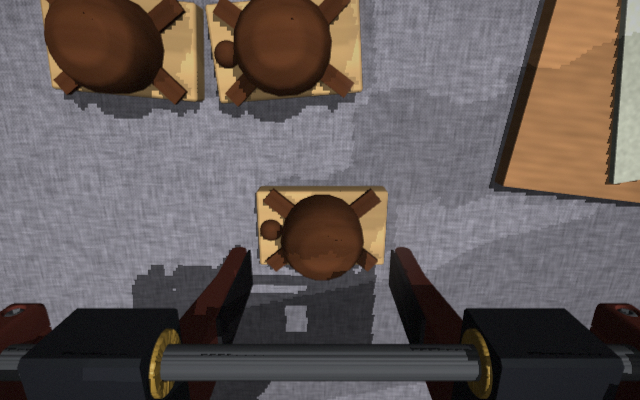

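step_arm([
  [[-0.001, 0.001, -0.02], [0, 0, 0], 0.07],
  [[0, 0, -0.02], [0, 0, 0], 0.07],
  [[0, 0, -0.011], [0, 0, 0], 0.07],
  [[0, 0, 0], [0, 0, 0], 0.07],
  [[0, 0, 0], [0, 0, 0], 0.03],
  [[0, 0, 0], [0, 0, 0], 0.03],
  [[0, 0, 0], [0, 0, 0], 0.03],
  [[0, 0, 0], [0, 0, 0], 0.03],
])

```text
time_s: 25.82
tcp_pos: [0.6151, 0.2726, -0.0209]
ee_rot: [-0.0, 0.699, 0.715, 0.0]
wrist_force: [2.3, 0.9, 0.9]
width: 0.0501
```

step_arm([
  [[0, 0, 0], [0, 0, 0], 0.03],
  [[0, 0, 0.02], [0, 0, 0], 0.03],
  [[0, 0, 0.03], [0, 0, 0], 0.03],
  [[0, 0, 0], [0, 0, 0], 0.03],
  [[0, 0, 0], [0, 0, 0], 0.03],
])

```text
time_s: 26.45
tcp_pos: [0.6143, 0.2719, 0.029]
ee_rot: [0.0, 0.699, 0.715, -0.0]
wrist_force: [0.2, -0.1, -1.9]
width: 0.0495
```

```bash
python3 snap.py wrist w21 220 200 420 310 3
```

```text
26.45 [0.6143 0.2719 0.029 ] xaz 91.36 w 0.0495 [ 0.2 -0.1 -1.9]
```

View pics/w21.png

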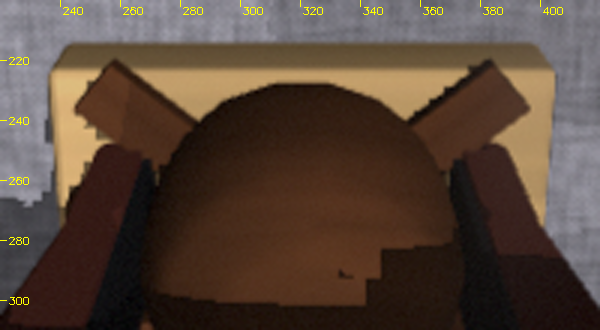

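step_arm([
  [[-0.008, -0.02, 0.03], [0, 0, 3.2], 0.03],
  [[-0.018, -0.05, 0], [0, 0, 0], 0.03],
  [[-0.018, -0.052, 0], [0, 0, 0], 0.03],
  [[-0.018, -0.052, 0], [0, 0, 0], 0.03],
  [[-0.018, -0.052, 0], [0, 0, 0], 0.03],
  [[-0.018, -0.052, 0], [0, 0, 0], 0.03],
  [[-0.016, -0.045, -0.01], [0, 0, 0], 0.03],
  [[0, 0, -0.01], [0, 0, 0], 0.03],
])

```text
time_s: 27.5
tcp_pos: [0.4982, -0.0555, 0.0378]
ee_rot: [-0.001, 0.681, 0.732, -0.002]
wrist_force: [0.3, 0.1, -0.9]
width: 0.0498
```

step_arm([
  [[0, 0, -0.01], [0, 0, 0], 0.03],
  [[0, 0, 0], [0, 0, 0], 0.03],
  [[0, 0, 0], [0, 0, 0], 0.03],
])

```text
time_s: 27.88
tcp_pos: [0.5013, -0.0492, 0.0293]
ee_rot: [-0.0, 0.678, 0.735, 0.0]
wrist_force: [0.4, 0.1, -0.9]
width: 0.0494
```

step_arm([
  [[-0.001, -0.002, -0.02], [0, 0, 0], 0.03],
  [[0, 0, -0.012], [0, 0, 0], 0.03],
  [[0, 0, -0.005], [0, 0, 0], 0.03],
  [[0, 0, 0], [0, 0, 0], 0.03],
  [[0, 0, 0], [0, 0, 0], 0.03],
])

```text
time_s: 28.5
tcp_pos: [0.5003, -0.0525, -0.0073]
ee_rot: [0.0, 0.678, 0.735, 0.0]
wrist_force: [0.6, 0.9, -0.4]
width: 0.0491
```

```bash
python3 snap.py wrist w22
```

```text
28.5 [ 0.5003 -0.0525 -0.0073] xaz 94.57 w 0.0491 [ 0.6  0.9 -0.4]
```

View pics/w22.png

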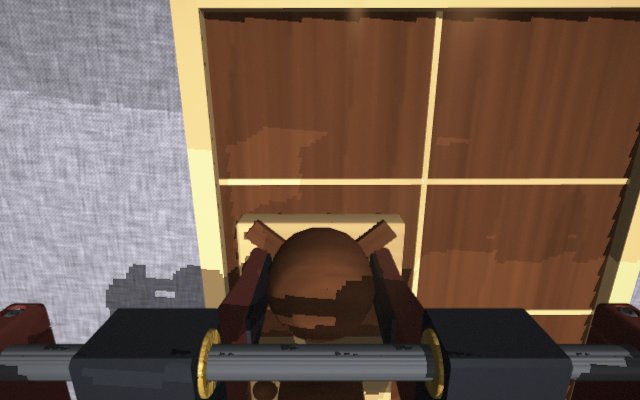

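step_arm([
  [[0, 0.001, -0.002], [0, 0, 0], 0.03],
  [[0, 0, -0.001], [0, 0, 0], 0.03],
  [[0, 0, 0], [0, 0, 0], 0.03],
  [[0, 0, 0], [0, 0, 0], 0.055],
  [[0, 0, 0], [0, 0, 0], 0.065],
  [[0, 0, 0], [0, 0, 0], 0.07],
  [[0, 0, 0.02], [0, 0, 0], 0.07],
  [[0, 0, 0.04], [0, 0, 0], 0.07],
])

```text
time_s: 29.55
tcp_pos: [0.4985, -0.0515, 0.0488]
ee_rot: [-0.001, 0.678, 0.735, -0.001]
wrist_force: [0.2, -0.1, 0.8]
width: 0.0704
```

step_arm([
  [[0, 0.01, 0.05], [0, 0, 0], 0.07],
  [[0.003, 0.04, 0.04], [0, 0, 0], 0.07],
  [[0.003, 0.055, 0.01], [0, 0, 0], 0.07],
  [[0.003, 0.055, 0], [0, 0, 0], 0.07],
  [[0.003, 0.055, 0], [0, 0, 0], 0.07],
  [[0.003, 0.045, 0], [0, 0, 0], 0.07],
  [[0, 0, 0], [0, 0, 0], 0.07],
  [[0, 0, 0], [0, 0, 0], 0.07],
])

```text
time_s: 30.55
tcp_pos: [0.5147, 0.2075, 0.1489]
ee_rot: [0.0, 0.678, 0.735, -0.001]
wrist_force: [0.2, -0.5, 0.1]
width: 0.0698
```

```bash
python3 snap.py wrist w23; python3 snap.py top t23
```

```text
30.55 [0.5147 0.2075 0.1489] xaz 94.55 w 0.0698 [ 0.2 -0.5  0.1]
30.6 [0.5149 0.2068 0.1489] xaz 94.47 w 0.0699 [ 0.1 -0.  -0.8]
```

View pics/w23.png

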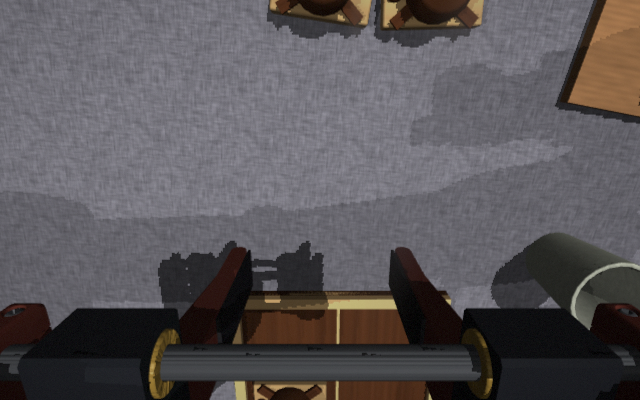

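View pics/t23.png

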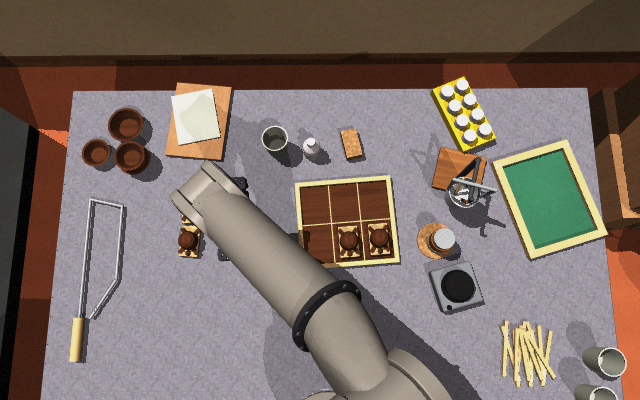

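step_arm([
  [[0.01, 0.04, 0.02], [0, 0, 0], 0.07],
  [[0.01, 0.05, 0.02], [0, 0, 0], 0.07],
  [[0.01, 0.02, 0], [0, 0, 0], 0.07],
  [[0, 0, 0], [0, 0, 0], 0.07],
  [[0, 0, 0], [0, 0, 0], 0.07],
])

```text
time_s: 31.28
tcp_pos: [0.545, 0.3161, 0.1887]
ee_rot: [0.0, 0.679, 0.734, -0.001]
wrist_force: [0.2, -0.3, 0.4]
width: 0.0695
```

```bash
python3 snap.py wrist w24; python3 turt.py w24 180 0 480 200
```

```text
31.275 [0.545  0.3161 0.1887] xaz 94.44 w 0.0695 [ 0.2 -0.3  0.4]
px [280.2 112.8] plinth c [0.5096 0.3782] size 98.7 51.7 yaw -3.8 shell c@.04 [0.5006 0.3799] n 1596
px [376.6 119.9] plinth c [0.5886 0.3791] size 93.9 51.4 yaw 5.5 shell c@.04 [0.5928 0.3805] n 1345
```

View pics/w24.png

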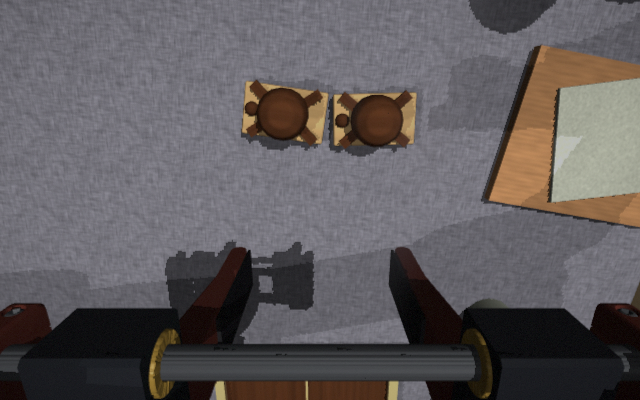

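```bash
python3 turt.py w24 180 0 330 200;python3 turt.py w24 330 0 480 200
```

```text
px [280.2 112.8] plinth c [0.502  0.3787] size 83.4 51.7 yaw -3.8 shell c@.04 [0.5006 0.3799] n 1393
px [376.6 119.9] plinth c [0.5938 0.3796] size 83.4 51.4 yaw 5.5 shell c@.04 [0.5928 0.3805] n 1277
```

step_arm([
  [[-0.02, 0.03, 0], [0, 0, -8.3], 0.062],
  [[-0.023, 0.033, -0.02], [0, 0, 0], 0.062],
  [[0, 0, -0.05], [0, 0, 0], 0.062],
  [[0, 0, -0.05], [0, 0, 0], 0.062],
  [[0, 0, -0.03], [0, 0, 0], 0.062],
  [[0, 0, 0], [0, 0, 0], 0.062],
  [[0, 0, 0], [0, 0, 0], 0.062],
])

```text
time_s: 32.2
tcp_pos: [0.5027, 0.3814, 0.0407]
ee_rot: [0.0, 0.73, 0.683, 0.001]
wrist_force: [-0.0, 0.8, -0.2]
width: 0.0623
```

```bash
python3 snap.py wrist w25
```

```text
32.2 [0.5027 0.3814 0.0407] xaz 86.2 w 0.0623 [-0.   0.8 -0.2]
```

View pics/w25.png

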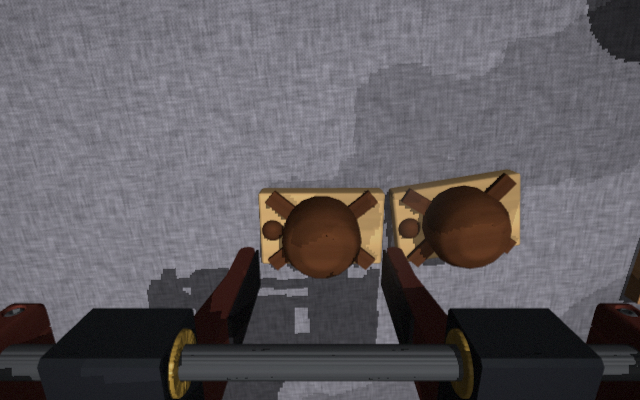

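Centred (shell at u≈321 between the finger tips at 258 and 385). Small correction in y, descend and grip.

step_arm([
  [[-0.001, -0.002, -0.02], [0, 0, 0], 0.062],
  [[0, 0, -0.02], [0, 0, 0], 0.062],
  [[0, 0, -0.015], [0, 0, 0], 0.062],
  [[0, 0, -0.005], [0, 0, 0], 0.062],
  [[0, 0, 0], [0, 0, 0], 0.062],
  [[0, 0, 0], [0, 0, 0], 0.03],
  [[0, 0, 0], [0, 0, 0], 0.03],
  [[0, 0, 0], [0, 0, 0], 0.03],
])

```text
time_s: 33.25
tcp_pos: [0.501, 0.3795, -0.0209]
ee_rot: [-0.0, 0.73, 0.684, 0.0]
wrist_force: [0.5, 0.1, -0.3]
width: 0.0497
```

step_arm([
  [[0, 0, 0], [0, 0, 0], 0.03],
  [[0, 0, 0.02], [0, 0, 0], 0.03],
  [[0, 0, 0.03], [0, 0, 0], 0.03],
  [[0, 0, 0], [0, 0, 0], 0.03],
  [[0, 0, 0], [0, 0, 0], 0.03],
])

```text
time_s: 33.88
tcp_pos: [0.5007, 0.3789, 0.0292]
ee_rot: [0.0, 0.73, 0.684, -0.0]
wrist_force: [-0.8, -0.2, -0.8]
width: 0.0494
```

```bash
python3 snap.py wrist w26 200 180 460 330 3
```

```text
33.875 [0.5007 0.3789 0.0292] xaz 86.25 w 0.0494 [-0.8 -0.2 -0.8]
```

View pics/w26.png

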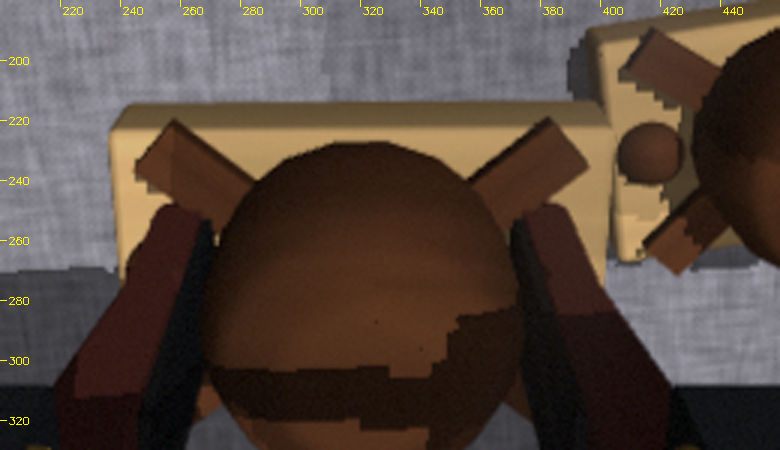

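step_arm([
  [[0, -0.02, 0.03], [0, 0, 4], 0.03],
  [[-0.001, -0.05, 0], [0, 0, 4], 0.03],
  [[-0.001, -0.055, 0], [0, 0, 0], 0.03],
  [[-0.001, -0.055, 0], [0, 0, 0], 0.03],
  [[-0.001, -0.055, 0], [0, 0, 0], 0.03],
  [[-0.001, -0.055, 0], [0, 0, 0], 0.03],
  [[-0.001, -0.045, -0.01], [0, 0, 0], 0.03],
  [[-0.001, -0.015, -0.01], [0, 0, 0], 0.03],
])

```text
time_s: 34.92
tcp_pos: [0.4929, 0.0257, 0.0381]
ee_rot: [-0.0, 0.682, 0.731, -0.001]
wrist_force: [-0.5, 0.2, -1.5]
width: 0.0496
```

step_arm([
  [[0, 0, -0.01], [0, 0, 0], 0.03],
  [[0, 0, 0], [0, 0, 0], 0.03],
  [[0, 0, 0], [0, 0, 0], 0.03],
])

```text
time_s: 35.3
tcp_pos: [0.494, 0.0314, 0.0294]
ee_rot: [-0.0, 0.679, 0.734, 0.0]
wrist_force: [-0.2, -0.4, -0.9]
width: 0.0494
```

step_arm([
  [[0, -0.002, -0.02], [0, 0, 0], 0.03],
  [[0, 0, -0.012], [0, 0, 0], 0.03],
  [[0, 0, -0.005], [0, 0, 0], 0.03],
  [[0, 0, 0], [0, 0, 0], 0.03],
  [[0, 0, 0], [0, 0, 0], 0.03],
])

```text
time_s: 35.92
tcp_pos: [0.4941, 0.0274, -0.0075]
ee_rot: [0.0, 0.68, 0.733, 0.0]
wrist_force: [0.2, 0.3, -1.8]
width: 0.0496
```

```bash
python3 snap.py wrist w27
```

```text
35.925 [ 0.4941  0.0274 -0.0075] xaz 94.26 w 0.0496 [ 0.2  0.3 -1.8]
```

View pics/w27.png

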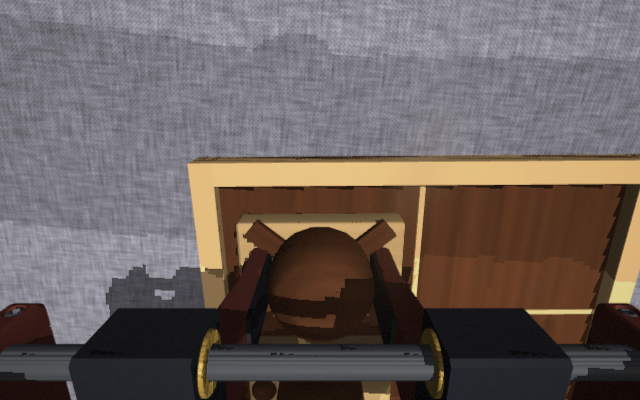

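step_arm([
  [[0, 0.001, -0.002], [0, 0, 0], 0.03],
  [[0, 0, -0.001], [0, 0, 0], 0.03],
  [[0, 0, 0], [0, 0, 0], 0.03],
  [[0, 0, 0], [0, 0, 0], 0.055],
  [[0, 0, 0], [0, 0, 0], 0.065],
  [[0, 0, 0], [0, 0, 0], 0.07],
  [[0, 0, 0.02], [0, 0, 0], 0.07],
  [[0, 0, 0.04], [0, 0, 0], 0.07],
])

```text
time_s: 36.98
tcp_pos: [0.4928, 0.0285, 0.05]
ee_rot: [-0.001, 0.68, 0.733, -0.001]
wrist_force: [-0.0, -0.5, 0.7]
width: 0.0696
```

step_arm([
  [[0.01, 0.01, 0.05], [0, 0, 0], 0.07],
  [[0.02, 0.04, 0.04], [0, 0, 0], 0.07],
  [[0.02, 0.055, 0.02], [0, 0, 0], 0.07],
  [[0.02, 0.055, 0.02], [0, 0, 0], 0.07],
  [[0.02, 0.055, 0], [0, 0, 0], 0.07],
  [[0.01, 0.055, 0], [0, 0, 0], 0.07],
  [[0, 0.02, 0], [0, 0, 0], 0.07],
  [[0, 0, 0], [0, 0, 0], 0.07],
])

```text
time_s: 37.98
tcp_pos: [0.5929, 0.3197, 0.1801]
ee_rot: [-0.0, 0.679, 0.734, 0.0]
wrist_force: [0.2, -0.6, -0.3]
width: 0.0701
```

step_arm([
  [[0, 0, 0], [0, 0, 0], 0.07],
])

```text
time_s: 38.1
tcp_pos: [0.5944, 0.3158, 0.1795]
ee_rot: [0.001, 0.681, 0.732, -0.0]
wrist_force: [-0.1, -0.2, -0.8]
width: 0.0698
```

```bash
python3 snap.py wrist w28; python3 turt.py w28 100 0 500 220
```

```text
38.1 [0.5944 0.3158 0.1795] xaz 94.14 w 0.0698 [-0.1 -0.2 -0.8]
px [326.2 116.1] plinth c [0.5938 0.3795] size 83.0 51.6 yaw 6.0 shell c@.04 [0.5941 0.3806] n 1374
```

View pics/w28.png

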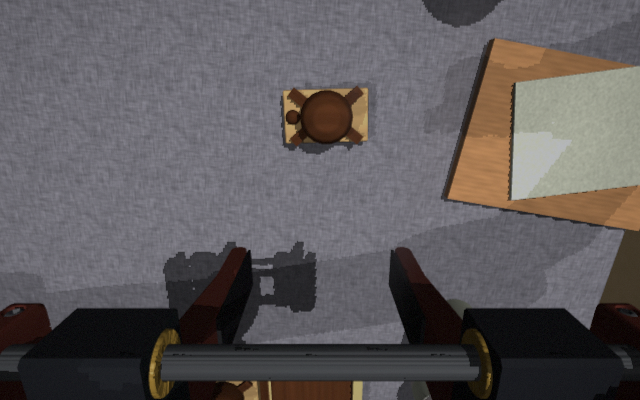

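step_arm([
  [[0, 0.03, 0], [0, 0, 1.7], 0.07],
  [[0, 0.033, -0.02], [0, 0, 0], 0.07],
  [[0, 0, -0.05], [0, 0, 0], 0.07],
  [[0, 0, -0.05], [0, 0, 0], 0.07],
  [[0, 0, -0.03], [0, 0, 0], 0.07],
  [[0, 0, 0], [0, 0, 0], 0.07],
  [[0, 0, 0], [0, 0, 0], 0.07],
])

```text
time_s: 39.02
tcp_pos: [0.5951, 0.3811, 0.0311]
ee_rot: [0.0, 0.67, 0.742, 0.001]
wrist_force: [0.7, 0.7, 0.5]
width: 0.0703
```

```bash
python3 snap.py wrist w29
```

```text
39.025 [0.5951 0.3811 0.0311] xaz 95.88 w 0.0703 [0.7 0.7 0.5]
```

View pics/w29.png

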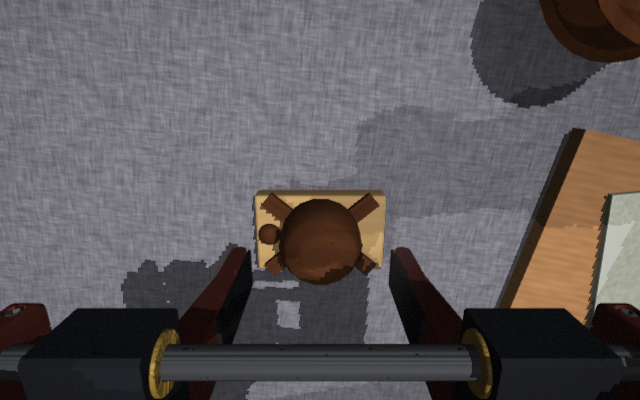

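step_arm([
  [[-0.001, -0.001, -0.02], [0, 0, 0], 0.07],
  [[0, 0, -0.02], [0, 0, 0], 0.07],
  [[0, 0, -0.01], [0, 0, 0], 0.07],
  [[0, 0, 0], [0, 0, 0], 0.07],
  [[0, 0, 0], [0, 0, 0], 0.03],
  [[0, 0, 0], [0, 0, 0], 0.03],
  [[0, 0, 0], [0, 0, 0], 0.03],
  [[0, 0, 0], [0, 0, 0], 0.03],
])

```text
time_s: 40.08
tcp_pos: [0.5931, 0.3806, -0.0209]
ee_rot: [-0.0, 0.669, 0.743, 0.0]
wrist_force: [2.0, 0.6, 1.5]
width: 0.0497
```

step_arm([
  [[0, 0, 0], [0, 0, 0], 0.03],
  [[0, 0, 0.02], [0, 0, 0], 0.03],
  [[0, 0, 0.03], [0, 0, 0], 0.03],
  [[0, 0, 0], [0, 0, 0], 0.03],
  [[0, 0, 0], [0, 0, 0], 0.03],
])

```text
time_s: 40.7
tcp_pos: [0.5924, 0.3798, 0.029]
ee_rot: [0.0, 0.669, 0.743, -0.0]
wrist_force: [-0.5, 0.5, -2.4]
width: 0.0496
```

```bash
python3 snap.py wrist w30 200 180 460 330 3
```

```text
40.7 [0.5924 0.3798 0.029 ] xaz 95.96 w 0.0496 [-0.5  0.5 -2.4]
```

View pics/w30.png

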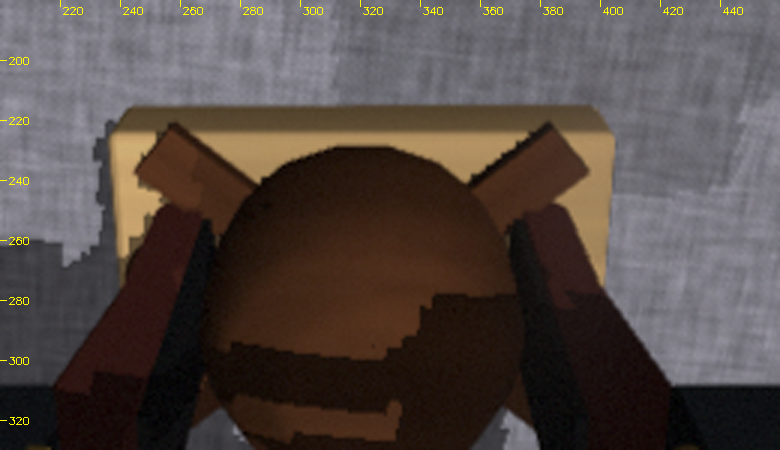

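Run:
```python
from h import *
print("cup",onplane("top",(275,139),.085),"glue cap",onplane("top",(312,142),.095),"block",onplane("top",(350,143),.03))
```

```text
cup [0.76635091 0.14140743 0.085     ] glue cap [0.75412096 0.04235366 0.095     ] block [ 0.77264981 -0.06133455  0.03      ]
```

step_arm([
  [[0.001, -0.02, 0.03], [0, 0, -1.4], 0.03],
  [[0.001, -0.05, 0], [0, 0, 0], 0.03],
  [[0.001, -0.055, 0], [0, 0, 0], 0.03],
  [[0.001, -0.055, 0], [0, 0, 0], 0.03],
  [[0.001, -0.055, 0], [0, 0, 0], 0.03],
  [[0.001, -0.055, 0], [0, 0, 0], 0.03],
  [[0.001, -0.042, -0.01], [0, 0, 0], 0.03],
  [[0.001, -0.01, -0.01], [0, 0, 0], 0.03],
])

```text
time_s: 41.75
tcp_pos: [0.6001, 0.0335, 0.0376]
ee_rot: [-0.0, 0.68, 0.733, -0.002]
wrist_force: [0.3, 0.5, -0.6]
width: 0.0493
```

step_arm([
  [[0, 0, -0.01], [0, 0, 0], 0.03],
  [[0, 0, 0], [0, 0, 0], 0.03],
  [[0, 0, 0], [0, 0, 0], 0.03],
])

```text
time_s: 42.12
tcp_pos: [0.6008, 0.0406, 0.0295]
ee_rot: [-0.0, 0.677, 0.736, 0.0]
wrist_force: [0.1, 0.3, -1.1]
width: 0.0494
```

step_arm([
  [[0.001, -0.002, -0.02], [0, 0, 0], 0.03],
  [[0, 0, -0.012], [0, 0, 0], 0.03],
  [[0, 0, -0.005], [0, 0, 0], 0.03],
  [[0, 0, 0], [0, 0, 0], 0.03],
  [[0, 0, 0], [0, 0, 0], 0.03],
])

```text
time_s: 42.75
tcp_pos: [0.6022, 0.0365, -0.0074]
ee_rot: [0.0, 0.678, 0.735, 0.0]
wrist_force: [-0.5, 0.5, -0.1]
width: 0.0493
```

```bash
python3 snap.py wrist w31
```

```text
42.75 [ 0.6022  0.0365 -0.0074] xaz 94.56 w 0.0493 [-0.5  0.5 -0.1]
```

View pics/w31.png

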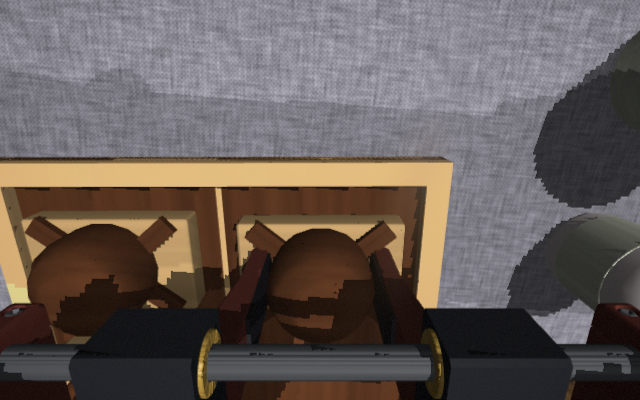

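step_arm([
  [[0, 0.001, -0.002], [0, 0, 0], 0.03],
  [[0, 0, -0.001], [0, 0, 0], 0.03],
  [[0, 0, 0], [0, 0, 0], 0.03],
  [[0, 0, 0], [0, 0, 0], 0.055],
  [[0, 0, 0], [0, 0, 0], 0.065],
  [[0, 0, 0], [0, 0, 0], 0.068],
  [[0, 0, 0.02], [0, 0, 0], 0.068],
  [[0, 0, 0.04], [0, 0, 0], 0.068],
])

```text
time_s: 43.8
tcp_pos: [0.6009, 0.0373, 0.0498]
ee_rot: [-0.001, 0.678, 0.735, -0.001]
wrist_force: [0.9, -0.4, 0.4]
width: 0.068
```

step_arm([
  [[-0.01, -0.01, 0.05], [0, 0, 0], 0.0878],
  [[-0.02, -0.05, 0.06], [0, 0, 0], 0.0878],
  [[-0.015, -0.045, 0.03], [0, 0, 0], 0.0878],
  [[0, -0.015, 0.03], [0, 0, 0], 0.0878],
  [[0, 0, 0.02], [0, 0, 0], 0.0878],
  [[0, 0, 0], [0, 0, 0], 0.0878],
  [[0, 0, 0], [0, 0, 0], 0.0878],
  [[0, 0, 0], [0, 0, 0], 0.0878],
])

```text
time_s: 44.8
tcp_pos: [0.5607, -0.0705, 0.2245]
ee_rot: [-0.001, 0.678, 0.735, -0.0]
wrist_force: [0.6, 0.7, -1.2]
width: 0.0877
```

```bash
python3 snap.py wrist w32
```

```text
44.8 [ 0.5607 -0.0705  0.2245] xaz 94.66 w 0.0877 [ 0.6  0.7 -1.2]
```

View pics/w32.png

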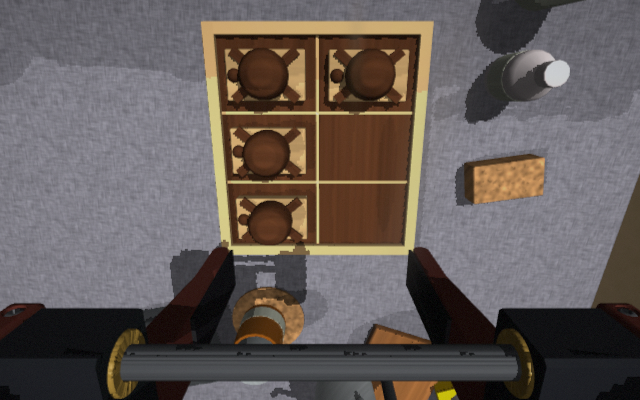

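```bash
cat > chk.py <<'E'
from h import *
import sys, tray
name=sys.argv[1]
im=np.load(f"pics/{name}.npy"); p=np.load(f"pics/{name}_pose.npy")
hsv=cv2.cvtColor(im,cv2.COLOR_RGB2HSV)
cp=campose("wrist",dict(tcp_pos=p[:3],ee_rot=p[3:]))
tray.tray(name,"wrist",(190,10,450,262))
m=cv2.inRange(hsv,(12,60,110),(38,230,255))
for b in eval(sys.argv[2]):
    k=np.zeros_like(m); k[b[1]:b[3],b[0]:b[2]]=255
    ys,xs=np.nonzero(m&k)
    W=np.array([onplane("wrist",q,.026,cp=cp)[:2] for q in np.c_[xs,ys].astype(float)])
    (c,(a,bb),ang)=cv2.minAreaRect((W*1000).astype(np.float32))
    c=np.array(c)/1000
    th=np.radians(4.6); Rt=np.array([[np.cos(th),np.sin(th)],[-np.sin(th),np.cos(th)]])
    print(c.round(4),(round(a,1),round(bb,1)),round(ang,2),"tray frame mm",(Rt@(c-[.5542,-.0477])*1000).round(1))
E
python3 chk.py w32 "[(222,42,308,108),(324,42,412,108),(226,118,312,180),(232,187,312,242)]"
python3 - <<'E'
from h import *
crop(np.load("pics/w32.npy"),195,15,440,260,3,"w32c")
E
```

```text
w32 [[433.0, 21.0], [413.0, 249.0], [222.0, 246.0], [201.0, 21.0]] [ 0.5535 -0.0422] (0.2391, 0.2565) ang 4.65
[0.4931 0.0278] (83.4, 50.5) 4.66 tray frame mm [-54.9  80.1]
[0.6011 0.0361] (82.8, 51.5) 4.66 tray frame mm [53.4 79.7]
[ 0.499  -0.0521] (83.3, 50.5) 4.67 tray frame mm [-55.4   0.1]
[ 0.5056 -0.1311] (82.7, 54.4) 3.96 tray frame mm [-55.2 -79.3]
```

View pics/w32c.png

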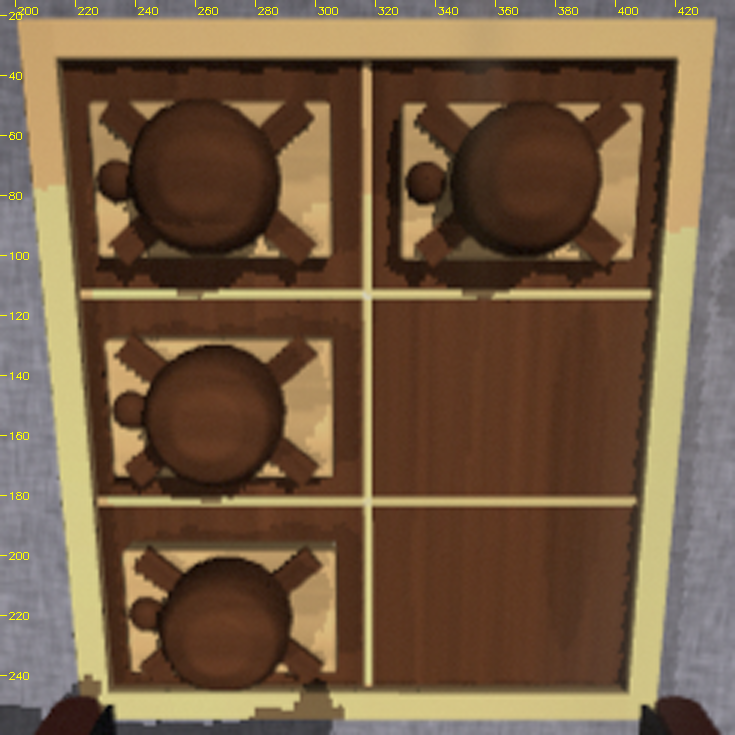

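step_arm([
  [[-0.02, -0.02, 0.02], [0, 0, 10], 0.0878],
  [[-0.02, -0.04, 0], [0, 0, 10], 0.0878],
  [[-0.02, -0.045, 0], [0, 0, 10], 0.0878],
  [[-0.002, -0.05, 0], [0, 0, 10], 0.0878],
  [[0, -0.05, 0], [0, 0, 10], 0.0878],
  [[0, -0.017, 0], [0, 0, 10], 0.0878],
  [[0, 0, 0], [0, 0, 1.3], 0.0878],
  [[0, 0, 0], [0, 0, 0], 0.0878],
])

```text
time_s: 45.85
tcp_pos: [0.4996, -0.2916, 0.2455]
ee_rot: [-0.0, 0.209, 0.978, 0.001]
wrist_force: [-0.3, -0.0, -0.4]
width: 0.088
```

step_arm([
  [[0, 0, 0], [0, 0, 0], 0.0878],
])

```text
time_s: 45.98
tcp_pos: [0.4998, -0.2918, 0.246]
ee_rot: [0.0, 0.209, 0.978, -0.0]
wrist_force: [-0.2, -0.0, 1.5]
width: 0.0876
```

```bash
python3 snap.py wrist w33
```

```text
45.975 [ 0.4998 -0.2918  0.246 ] xaz 155.9 w 0.0876 [-0.2 -0.   1.5]
```

View pics/w33.png

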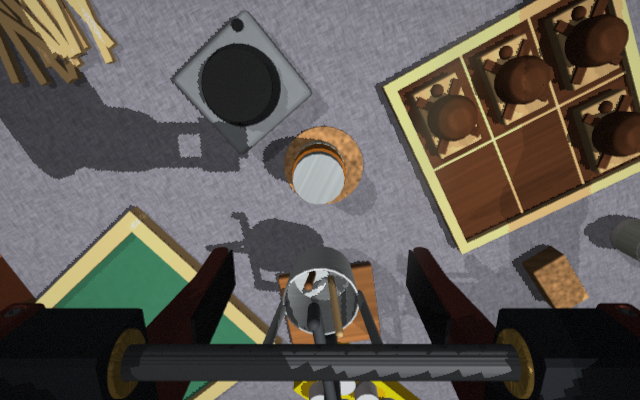

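```bash
cat > jar.py <<'E'
from h import *
im=np.load("pics/w33.npy"); p=np.load("pics/w33_pose.npy")
cp=campose("wrist",dict(tcp_pos=p[:3],ee_rot=p[3:])); hsv=cv2.cvtColor(im,cv2.COLOR_RGB2HSV)
def ell(mask,box,z,nm):
    k=np.zeros(mask.shape,np.uint8); k[box[1]:box[3],box[0]:box[2]]=255
    cs,_=cv2.findContours(mask&k,cv2.RETR_EXTERNAL,cv2.CHAIN_APPROX_NONE)
    c=cv2.convexHull(max(cs,key=cv2.contourArea))[:,0].astype(float)
    W=np.array([onplane("wrist",q,z,cp=cp)[:2] for q in c])*1000
    (o,r)=cv2.minEnclosingCircle(W.astype(np.float32)); (b,ax,_)=cv2.fitEllipse(W.astype(np.float32))
    print(nm,"px",c.mean(0).round(1),"mec",np.round(o,1),"d",round(2*r,1),"ell",np.round(b,1),np.round(ax,1))
ell(cv2.inRange(hsv,(60,0,120),(120,40,255)),(285,150,355,210),.089,"lid")
ell(cv2.inRange(hsv,(0,0,0),(180,90,55)),(195,40,285,130),.065,"pad")
ell(cv2.inRange(hsv,(5,90,60),(25,255,255)),(275,115,375,210),.005,"coaster")
crop(im,170,0,390,220,3,"w33c")
E
python3 jar.py
```

```text
lid px [316.7 176.1] mec [ 498.8 -293.2] d 53.9 ell [ 498.5 -293.2] [51.9 53.8]
pad px [237.7  86.2] mec [ 383.6 -328.3] d 81.7 ell [ 382.8 -327.7] [79.6 79.8]
coaster px [324.  161.1] mec [ 503.6 -289.2] d 99.7 ell [ 503.7 -288.7] [98.5 99.2]
```

View pics/w33c.png

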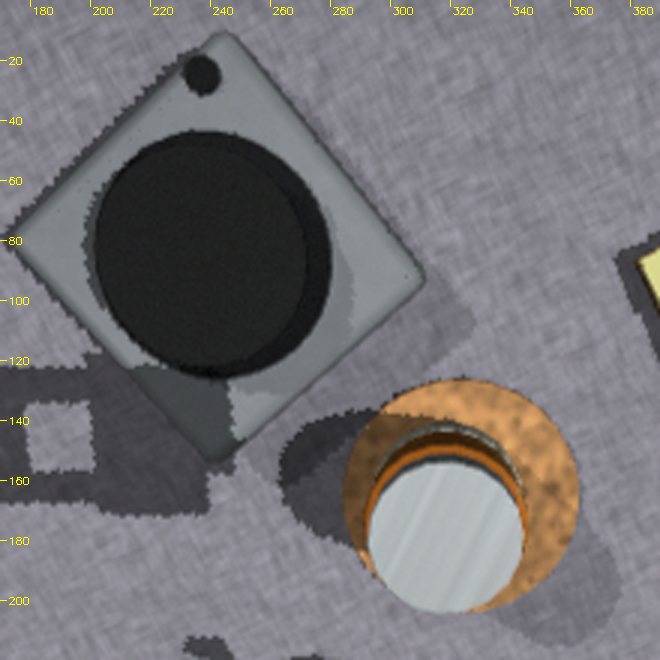

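Run:
```python
from h import *
p=np.load("pics/w33_pose.npy"); cp=campose("wrist",dict(tcp_pos=p[:3],ee_rot=p[3:]))
f=lambda x,y,z:onplane("wrist",(x/3+170-.33,y/3-.33),z,cp=cp)[:2]
W=np.array([f(*q,.040) for q in [(225,32),(425,275),(220,462),(10,235)]]); print(W.round(4),W.mean(0).round(4),[np.linalg.norm(W[i]-W[i-1]).round(4) for i in range(4)])
E=[f(97,253,.065),f(305,253,.065),f(200,132,.065),f(200,373,.065)]; print(np.round(E,4),np.mean(E,0),np.linalg.norm(E[0]-E[1]),np.linalg.norm(E[2]-E[3]))
im=np.load("pics/w33.npy")[30:140,180:300].astype(float); im=np.clip(im*3,0,255).astype(np.uint8)
cv2.imwrite("pics/pad.png",cv2.resize(im,None,fx=6,fy=5.4,interpolation=cv2.INTER_CUBIC)[:,:,::-1])
```

```text
[[ 0.3173 -0.2939]
 [ 0.4166 -0.2645]
 [ 0.4465 -0.3642]
 [ 0.3434 -0.3947]] [ 0.3809 -0.3293] [np.float64(0.1041), np.float64(0.1035), np.float64(0.1041), np.float64(0.1074)]
[[ 0.3651 -0.3623]
 [ 0.3938 -0.2981]
 [ 0.3462 -0.3127]
 [ 0.4144 -0.3493]] [ 0.37990375 -0.33061368] 0.07033421936029793 0.07735254922868687
```

View pics/pad.png

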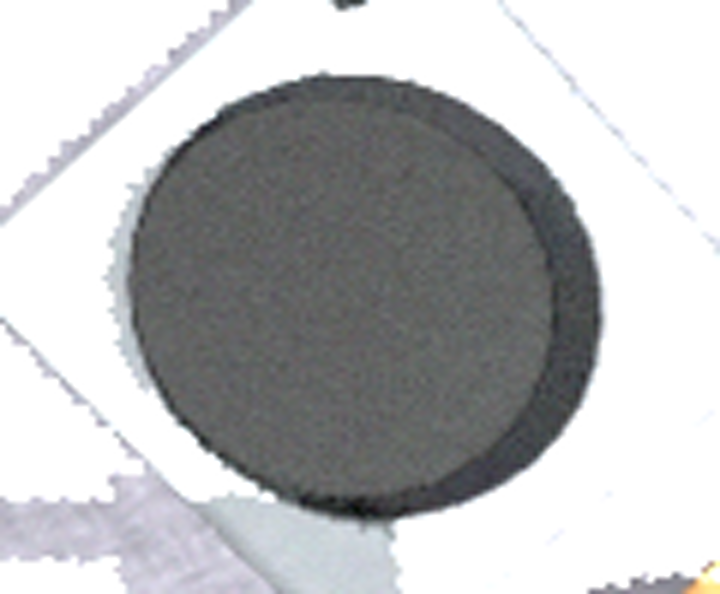

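step_arm([
  [[-0.001, -0.001, -0.04], [0, 0, 0], 0.08],
  [[0, 0, -0.05], [0, 0, 0], 0.08],
  [[0, 0, -0.05], [0, 0, 0], 0.08],
  [[0, 0, -0.04], [0, 0, 0], 0.08],
  [[0, 0, 0], [0, 0, 0], 0.08],
  [[0, 0, 0], [0, 0, 0], 0.08],
])

```text
time_s: 46.78
tcp_pos: [0.4997, -0.2942, 0.0675]
ee_rot: [0.001, 0.209, 0.978, -0.0]
wrist_force: [0.6, 0.4, 0.3]
width: 0.0803
```

```bash
python3 snap.py wrist w34; python3 snap.py scene s34 140 180 300 330 4
```

```text
46.775 [ 0.4997 -0.2942  0.0675] xaz 155.88 w 0.0803 [0.6 0.4 0.3]
46.825 [ 0.5    -0.2946  0.068 ] xaz 155.86 w 0.08 [-0.2  0.2 -0.7]
```

View pics/w34.png

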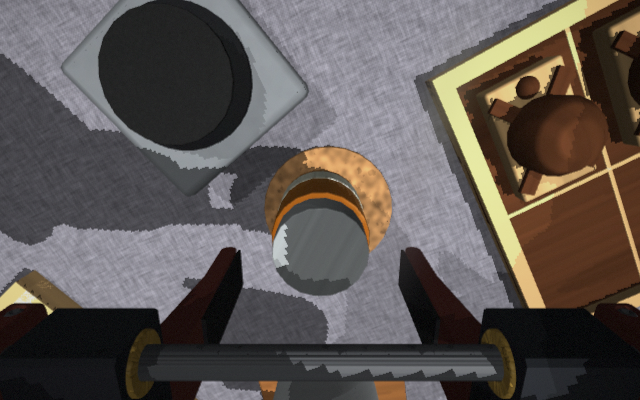

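View pics/s34.png

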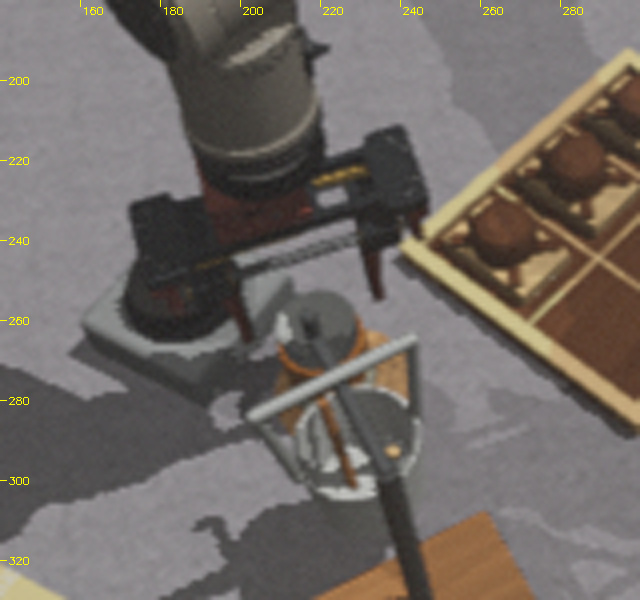

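step_arm([
  [[-0.001, 0.001, -0.02], [0, 0, 0], 0.08],
  [[0, 0, -0.02], [0, 0, 0], 0.08],
  [[0, 0, -0.009], [0, 0, 0], 0.08],
  [[0, 0, 0], [0, 0, 0], 0.08],
  [[0, 0, 0], [0, 0, 0], 0.05],
  [[0, 0, 0], [0, 0, 0], 0.04],
  [[0, 0, 0], [0, 0, 0], 0.04],
  [[0, 0, 0], [0, 0, 0], 0.04],
], newtons=50)

```text
time_s: 47.88
tcp_pos: [0.4978, -0.2935, 0.0173]
ee_rot: [0.0, 0.209, 0.978, -0.0]
wrist_force: [0.0, 0.1, 3.4]
width: 0.0593
```

```bash
python3 snap.py wrist w35; python3 snap.py scene s35 140 180 300 330 4
```

```text
47.875 [ 0.4978 -0.2935  0.0173] xaz 155.86 w 0.0593 [0.  0.1 3.4]
47.925 [ 0.4978 -0.2935  0.0173] xaz 155.85 w 0.059 [-0.4 -0.1  2.8]
```

View pics/w35.png

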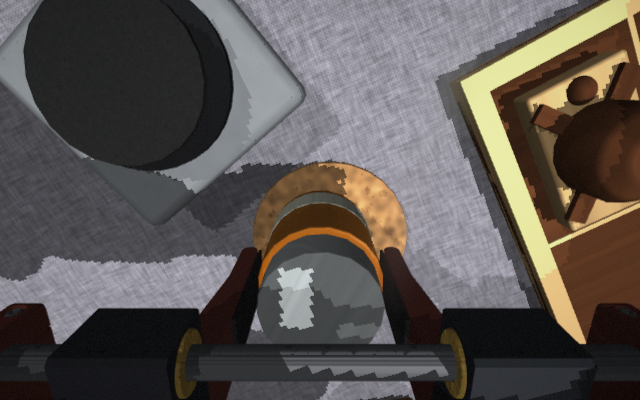

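View pics/s35.png

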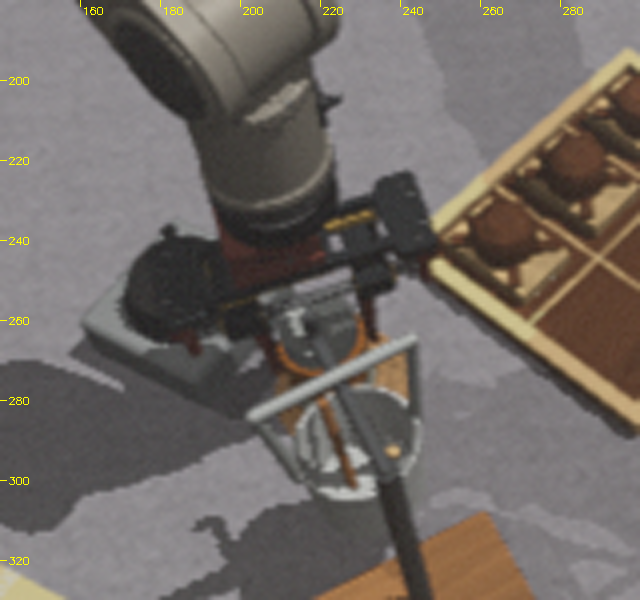

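step_arm([
  [[0, 0, 0.01], [0, 0, 0], 0.04],
  [[0, 0, 0.02], [0, 0, 0], 0.04],
  [[0, 0, 0.03], [0, 0, 0], 0.04],
  [[0, 0, 0.04], [0, 0, 0], 0.04],
  [[0, 0, 0], [0, 0, 0], 0.04],
  [[0, 0, 0], [0, 0, 0], 0.04],
])

```text
time_s: 48.72
tcp_pos: [0.4965, -0.2935, 0.1163]
ee_rot: [-0.001, 0.209, 0.978, -0.0]
wrist_force: [0.1, 0.3, -3.8]
width: 0.0591
```

```bash
python3 snap.py wrist w36; python3 snap.py scene s36 140 180 300 330 4
```

```text
48.725 [ 0.4965 -0.2935  0.1163] xaz 155.84 w 0.0591 [ 0.1  0.3 -3.8]
48.775 [ 0.4961 -0.2934  0.1157] xaz 155.85 w 0.059 [-0.8  0.5 -3.9]
```

View pics/w36.png

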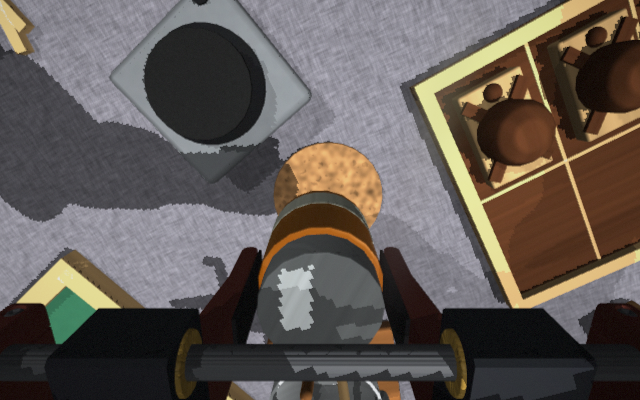

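View pics/s36.png

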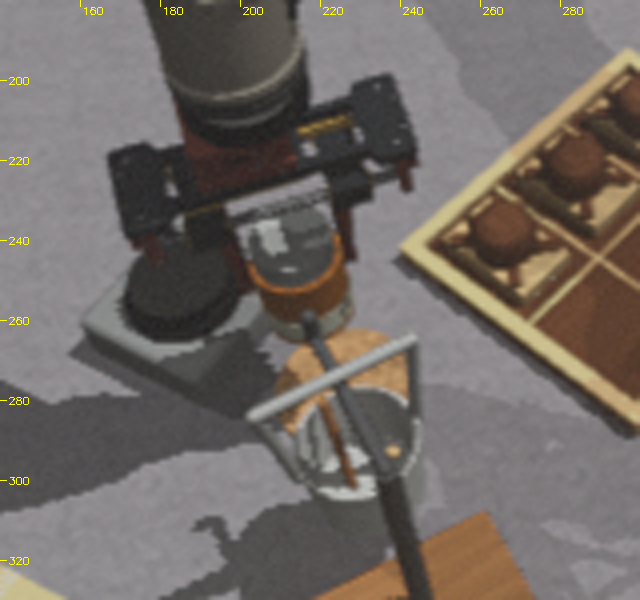

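step_arm([
  [[-0.025, -0.008, 0], [0, 0, 0], 0.04],
  [[-0.03, -0.01, 0], [0, 0, 0], 0.04],
  [[-0.03, -0.01, 0], [0, 0, 0], 0.04],
  [[-0.03, -0.008, -0.01], [0, 0, 0], 0.04],
  [[0, 0, -0.01], [0, 0, 0], 0.04],
  [[0, 0, 0], [0, 0, 0], 0.04],
  [[0, 0, 0], [0, 0, 0], 0.04],
])

```text
time_s: 49.7
tcp_pos: [0.3836, -0.3287, 0.0969]
ee_rot: [0.0, 0.208, 0.978, 0.0]
wrist_force: [0.6, 0.2, -3.7]
width: 0.0591
```

```bash
python3 snap.py wrist w37; python3 snap.py scene s37 140 180 300 330 4; python3 -c "
from h import *; print(r.get_obs()['qpos'].round(2))"
```

```text
49.7 [ 0.3836 -0.3287  0.0969] xaz 155.95 w 0.0591 [ 0.6  0.2 -3.7]
49.75 [ 0.3837 -0.3288  0.097 ] xaz 155.95 w 0.059 [-0.7  0.6 -3. ]
[ 1.37  0.48 -0.97  1.99  0.5   0.92  1.28]
```

View pics/w37.png

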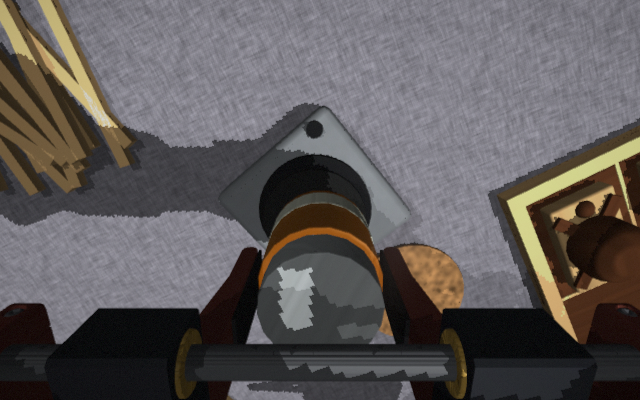

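View pics/s37.png

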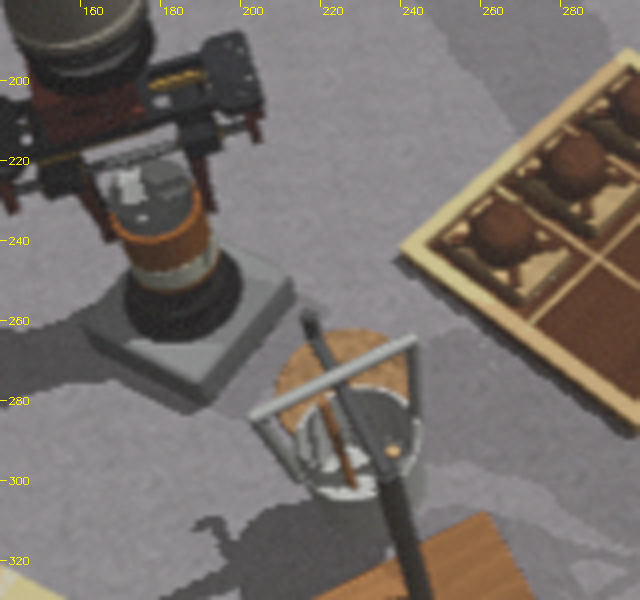

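step_arm([
  [[-0.003, -0.002, -0.008], [0, 0, 0], 0.04],
  [[0, 0, -0.007], [0, 0, 0], 0.04],
  [[0, 0, -0.004], [0, 0, 0], 0.04],
  [[0, 0, 0], [0, 0, 0], 0.04],
  [[0, 0, 0], [0, 0, 0], 0.04],
], newtons=60)

```text
time_s: 50.42
tcp_pos: [0.3796, -0.3314, 0.0779]
ee_rot: [0.0, 0.209, 0.978, 0.0]
wrist_force: [-0.2, 0.3, -2.8]
width: 0.0592
```

```bash
python3 snap.py wrist w38 220 90 430 340 3; python3 snap.py scene s38 140 180 300 330 4
```

```text
50.425 [ 0.3796 -0.3314  0.0779] xaz 155.87 w 0.0592 [-0.2  0.3 -2.8]
50.475 [ 0.3795 -0.3314  0.0779] xaz 155.86 w 0.0591 [-0.3 -0.4 -3.6]
```

View pics/w38.png

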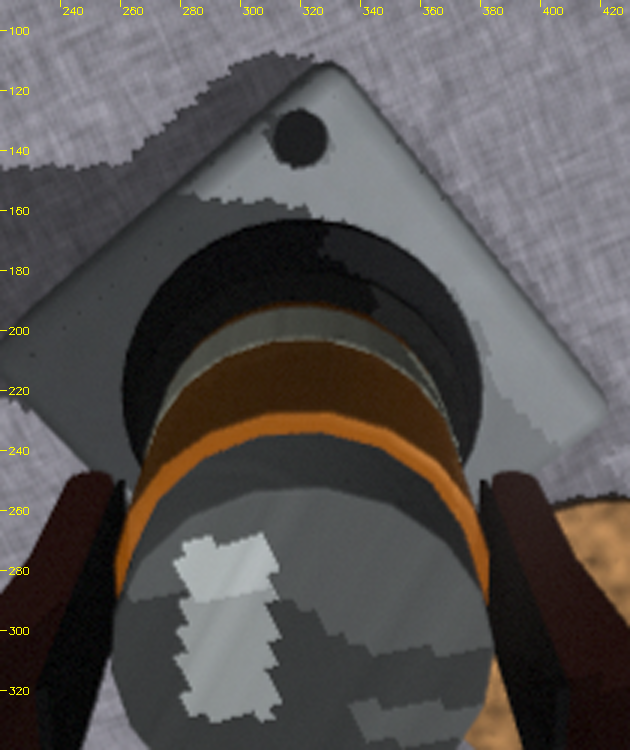

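View pics/s38.png

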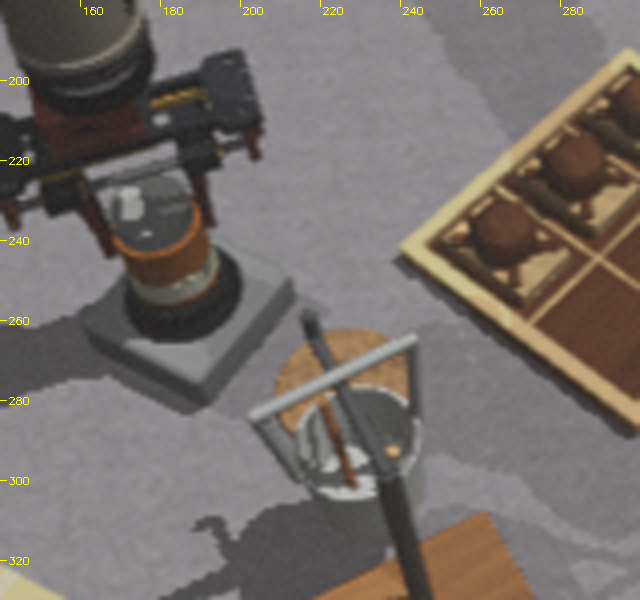

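Run:
```python
from h import *
im=np.load("pics/s38.npy"); im2=np.clip(im[220:290,150:220].astype(float)*2,0,255).astype(np.uint8)
b=cv2.resize(im2,None,fx=8,fy=8,interpolation=cv2.INTER_CUBIC)[:,:,::-1].copy()
def circ(c,r,z,col):
    pts=[(proj("scene",[c[0]+r*np.cos(a),c[1]+r*np.sin(a),z])-[150,220]+.5)*8 for a in np.linspace(0,6.283,60)]
    cv2.polylines(b,[np.int32(pts)],True,col,1)
circ((.3805,-.3298),.036,.065,(0,255,0)); circ((.3795,-.3314),.030,.0656,(0,0,255)); circ((.3795,-.3314),.030,.1296,(0,0,255))
circ((.3795,-.3314),.027,.1496,(255,0,255))
cv2.imwrite("pics/s38z.png",b)
```

```text
(no output)
```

View pics/s38z.png

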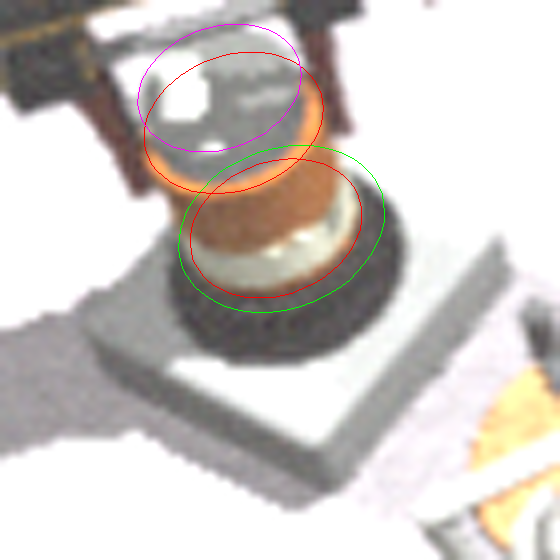

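step_arm([
  [[0, 0, -0.003], [0, 0, 0], 0.04],
  [[0, 0, -0.003], [0, 0, 0], 0.04],
  [[0, 0, 0], [0, 0, 0], 0.04],
])

```text
time_s: 50.9
tcp_pos: [0.3797, -0.3316, 0.072]
ee_rot: [0.0, 0.209, 0.978, -0.0]
wrist_force: [-0.6, -0.6, 3.8]
width: 0.0589
```

step_arm([
  [[0, 0, -0.003], [0, 0, 0], 0.04],
  [[0, 0, -0.003], [0, 0, 0], 0.04],
  [[0, 0, 0], [0, 0, 0], 0.04],
])

```text
time_s: 51.28
tcp_pos: [0.3797, -0.3316, 0.0659]
ee_rot: [0.0, 0.209, 0.978, -0.0]
wrist_force: [-1.3, 1.1, 6.6]
width: 0.0589
```

step_arm([
  [[0, 0, -0.002], [0, 0, 0], 0.04],
  [[0, 0, 0], [0, 0, 0], 0.04],
])

```text
time_s: 51.52
tcp_pos: [0.38, -0.3317, 0.0651]
ee_rot: [0.0, 0.209, 0.978, -0.001]
wrist_force: [-5.0, 2.7, 19.3]
width: 0.0591
```

step_arm([
  [[0, 0, -0.002], [0, 0, 0], 0.04],
  [[0, 0, 0], [0, 0, 0], 0.04],
])

```text
time_s: 51.78
tcp_pos: [0.3804, -0.3319, 0.0649]
ee_rot: [0.0, 0.209, 0.978, -0.002]
wrist_force: [-11.3, 6.7, 40.4]
width: 0.0587
```

step_arm([
  [[0, 0, 0.002], [0, 0, 0], 0.04],
  [[0, 0, 0], [0, 0, 0], 0.04],
  [[0, 0, 0], [0, 0, 0], 0.04],
  [[0, 0, 0], [0, 0, 0], 0.04],
  [[0, 0, 0], [0, 0, 0], 0.04],
  [[0, 0, 0], [0, 0, 0], 0.04],
])

```text
time_s: 52.52
tcp_pos: [0.38, -0.3317, 0.0651]
ee_rot: [0.0, 0.209, 0.978, -0.001]
wrist_force: [-5.0, 1.9, 18.0]
width: 0.0587
```

step_arm([
  [[0, 0, 0.006], [0, 0, 0], 0.04],
  [[0, 0, 0.008], [0, 0, 0], 0.04],
  [[0, 0, 0.012], [0, 0, 0], 0.04],
  [[0, 0, 0.015], [0, 0, 0], 0.04],
  [[0, 0, 0.01], [0, 0, 0], 0.04],
  [[0, 0, 0], [0, 0, 0], 0.04],
  [[0, 0, 0], [0, 0, 0], 0.04],
])

```text
time_s: 53.4
tcp_pos: [0.379, -0.3314, 0.1145]
ee_rot: [-0.0, 0.209, 0.978, 0.0]
wrist_force: [-0.1, -0.1, -3.9]
width: 0.0588
```

```bash
python3 snap.py wrist w39; python3 snap.py scene s39 140 180 300 330 4
```

```text
53.4 [ 0.379  -0.3314  0.1145] xaz 155.85 w 0.0588 [-0.1 -0.1 -3.9]
53.45 [ 0.379  -0.3313  0.1144] xaz 155.85 w 0.0589 [ 0.3 -0.3 -3.7]
```

View pics/w39.png

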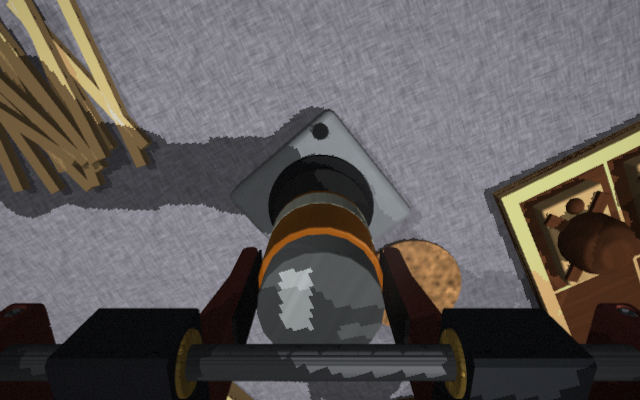

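View pics/s39.png

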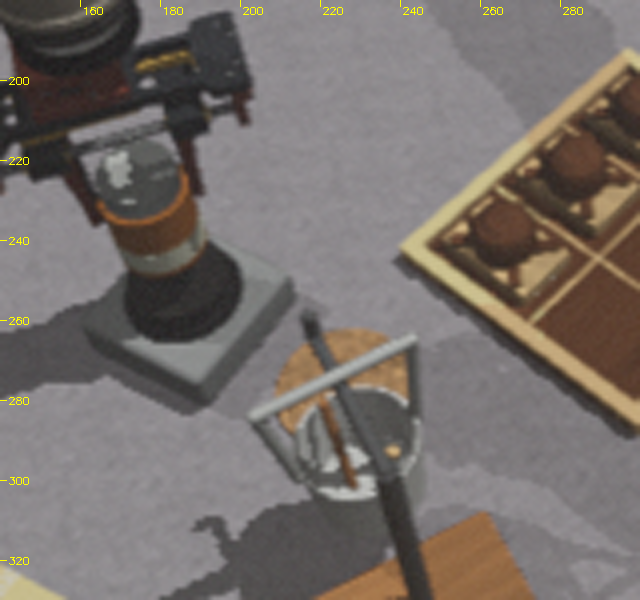

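step_arm([
  [[0.025, 0.009, 0], [0, 0, 0], 0.04],
  [[0.035, 0.012, 0], [0, 0, 0], 0.04],
  [[0.035, 0.012, 0], [0, 0, 0], 0.04],
  [[0.03, 0.01, 0], [0, 0, 0], 0.04],
  [[0, 0, -0.03], [0, 0, 0], 0.04],
  [[0, 0, -0.025], [0, 0, 0], 0.04],
  [[0, 0, 0], [0, 0, 0], 0.04],
  [[0, 0, 0], [0, 0, 0], 0.04],
])

```text
time_s: 54.5
tcp_pos: [0.5049, -0.2884, 0.0604]
ee_rot: [0.0, 0.209, 0.978, 0.0]
wrist_force: [-0.1, 0.4, -2.9]
width: 0.0592
```

```bash
python3 snap.py wrist w40
```

```text
54.5 [ 0.5049 -0.2884  0.0604] xaz 155.86 w 0.0592 [-0.1  0.4 -2.9]
```

View pics/w40.png

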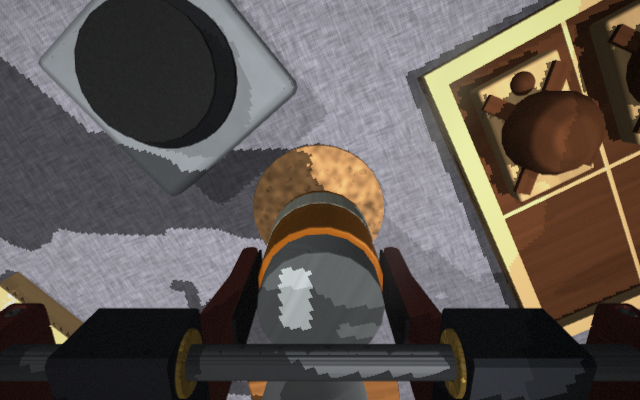

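step_arm([
  [[-0.001, 0, -0.015], [0, 0, 0], 0.04],
  [[0, 0, -0.015], [0, 0, 0], 0.04],
  [[0, 0, -0.008], [0, 0, 0], 0.04],
  [[0, 0, 0], [0, 0, 0], 0.04],
  [[0, 0, 0], [0, 0, 0], 0.04],
])

```text
time_s: 55.18
tcp_pos: [0.5037, -0.2884, 0.022]
ee_rot: [0.0, 0.209, 0.978, 0.0]
wrist_force: [0.2, -0.3, -2.5]
width: 0.0588
```

step_arm([
  [[0, 0, -0.002], [0, 0, 0], 0.04],
  [[0, 0, 0], [0, 0, 0], 0.04],
])

```text
time_s: 55.42
tcp_pos: [0.5034, -0.2885, 0.0199]
ee_rot: [0.0, 0.209, 0.978, -0.0]
wrist_force: [-0.3, 0.6, -4.1]
width: 0.0592
```

step_arm([
  [[0, 0, -0.002], [0, 0, 0], 0.04],
  [[0, 0, 0], [0, 0, 0], 0.04],
])

```text
time_s: 55.68
tcp_pos: [0.5032, -0.2884, 0.0176]
ee_rot: [-0.0, 0.209, 0.978, 0.0]
wrist_force: [-1.1, 0.8, -2.4]
width: 0.0591
```

Nearly down (0.0173 was the pick height); one more millimetre, then release and retreat straight up.

step_arm([
  [[0, 0, -0.001], [0, 0, 0], 0.04],
  [[0, 0, 0], [0, 0, 0], 0.04],
])

```text
time_s: 55.92
tcp_pos: [0.5034, -0.2885, 0.0173]
ee_rot: [0.0, 0.209, 0.978, -0.0]
wrist_force: [-2.8, 0.3, 2.8]
width: 0.0589
```

step_arm([
  [[0, 0, 0], [0, 0, 0], 0.062],
  [[0, 0, 0], [0, 0, 0], 0.07],
  [[0, 0, 0], [0, 0, 0], 0.08],
  [[0, 0, 0], [0, 0, 0], 0.0878],
  [[0, 0, 0.02], [0, 0, 0], 0.0878],
  [[0, 0, 0.04], [0, 0, 0], 0.0878],
  [[0, 0, 0.05], [0, 0, 0], 0.0878],
  [[0, 0, 0.05], [0, 0, 0], 0.0878],
])

```text
time_s: 56.92
tcp_pos: [0.5035, -0.288, 0.1797]
ee_rot: [0.0, 0.209, 0.978, -0.0]
wrist_force: [0.1, -0.6, 0.1]
width: 0.0879
```

step_arm([
  [[-0.02, 0.03, 0.05], [0, 0, -8], 0.0878],
  [[-0.02, 0.04, 0.03], [0, 0, -10], 0.0878],
  [[-0.02, 0.04, 0], [0, 0, -10], 0.0878],
  [[0, 0.04, 0], [0, 0, -10], 0.0878],
  [[0.02, 0.03, 0], [0, 0, -10], 0.0878],
  [[0.02, 0.01, 0], [0, 0, -10], 0.0878],
  [[0, 0, 0], [0, 0, -3], 0.0878],
  [[0, 0, 0], [0, 0, 0], 0.0878],
])

```text
time_s: 57.92
tcp_pos: [0.4835, -0.0976, 0.2577]
ee_rot: [0.0, 0.676, 0.737, 0.0]
wrist_force: [-0.7, -0.5, -0.5]
width: 0.0878
```

```bash
python3 snap.py wrist w41; python3 snap.py scene s41 160 100 420 340 3;python3 snap.py top t41
```

```text
57.925 [ 0.4835 -0.0976  0.2577] xaz 94.98 w 0.0878 [-0.7 -0.5 -0.5]
57.975 [ 0.4834 -0.098   0.2575] xaz 94.97 w 0.0881 [ 0.1 -0.3  1.2]
58.025 [ 0.4832 -0.0983  0.2574] xaz 94.94 w 0.088 [-0.3  0.3 -0.6]
```

View pics/w41.png

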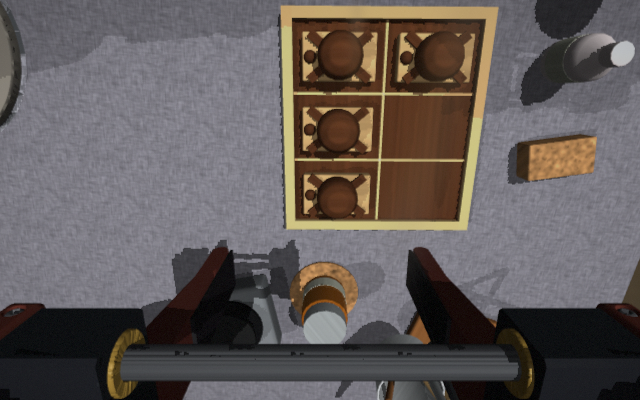

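View pics/s41.png

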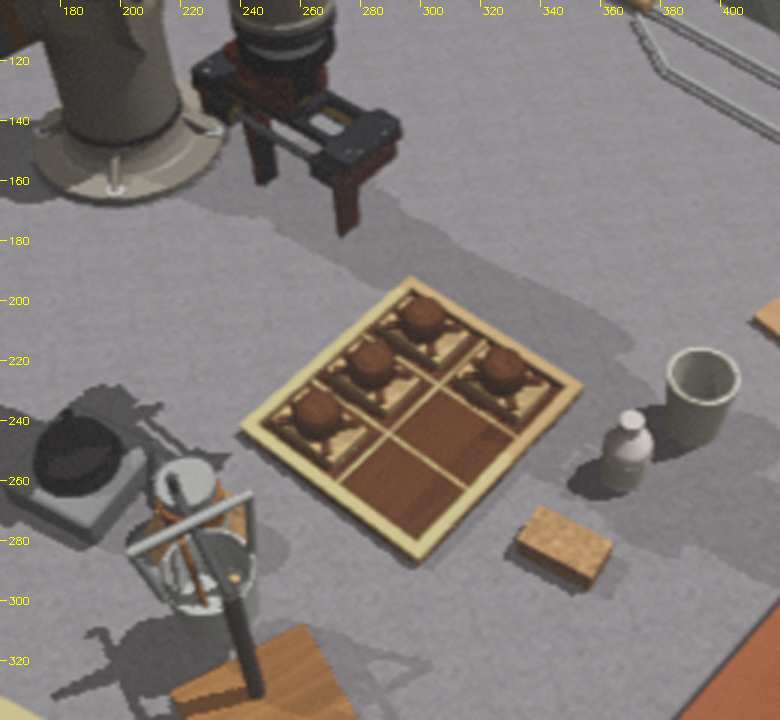

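View pics/t41.png

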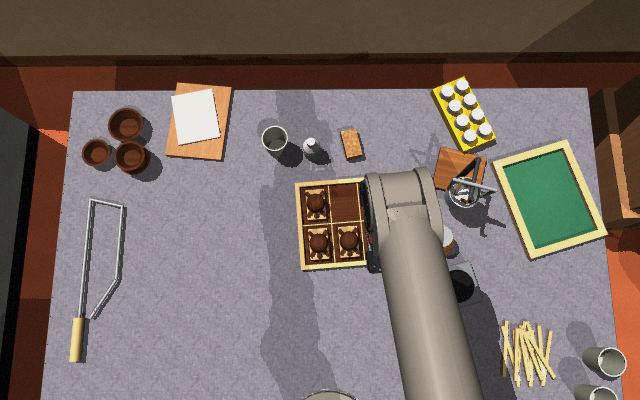

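```bash
sed -i 's/(190,10,450,262)/(275,0,505,235)/' chk.py; python3 chk.py w41 "[(296,22,380,92),(388,22,478,92),(298,99,376,158),(298,165,374,217)]"
python3 - <<'E'
from h import *
crop(np.load("pics/w41.npy"),270,0,510,240,3,"w41c")
E
```

```text
w41 [[281.0, 5.0], [498.0, 7.0], [466.0, 229.0], [286.0, 228.0]] [ 0.5537 -0.0463] (0.2393, 0.2631) ang 4.5
[0.4897 0.0219] (90.6, 63.2) 4.64 tray frame mm [-58.7  74.6]
[0.5992 0.0361] (59.2, 114.8) 88.41 tray frame mm [51.6 79.9]
[ 0.4993 -0.0521] (82.6, 51.6) 4.47 tray frame mm [-55.1   0. ]
[ 0.5063 -0.1321] (82.9, 51.2) 4.96 tray frame mm [-54.6 -80.3]
```

View pics/w41c.png

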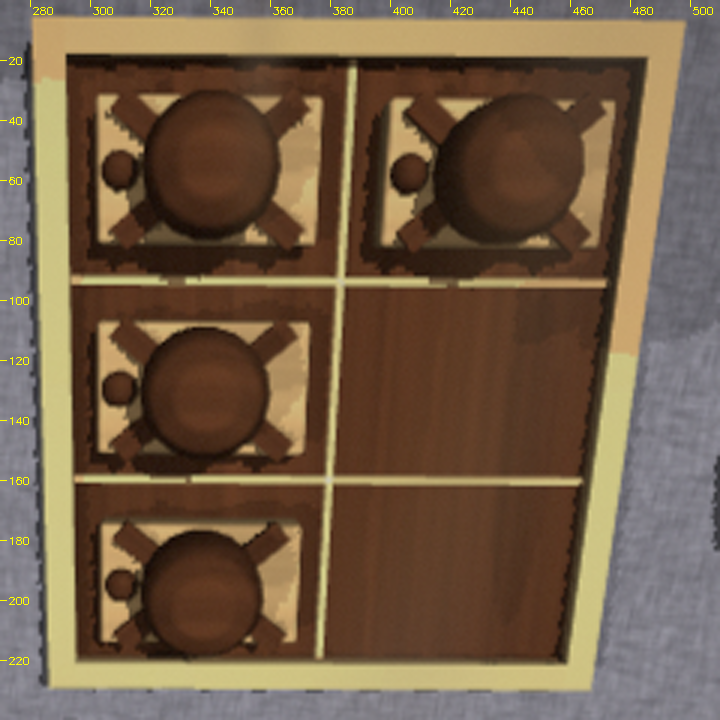

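Run:
```python
from h import *
p=np.load("pics/w41_pose.npy"); cp=campose("wrist",dict(tcp_pos=p[:3],ee_rot=p[3:]))
print("lid",onplane("wrist",(324.5,323),.089,cp=cp),"coaster",onplane("wrist",(324.5,293),.005,cp=cp))
o=r.get_obs(); print(o['time_s'],o['wrist_force'])
print(workorder.hand_in())
```

```text
lid [ 0.50350521 -0.27866637  0.089     ] coaster [ 0.50547011 -0.28838728  0.005     ]
58.075 [-0.52981907 -0.41488726  0.18880541]
the job is handed in; nothing more can be done
None
```

The job is done in the order asked and handed in at about 58 s of robot time. My final pictures show everything in place except for one jar reading, explained below.

- **Pail:** it hangs by its arch on the hook arm, about 4 mm from the marked seat. The first grip missed the wire because the fingertips sit about 39 mm behind the reported TCP. I allowed for that on every later grasp.
- **Turtles:** four were present. Three fill the near row and the fourth is in the far left cell. I measured all four right after placing: about 1 mm from cell centre and within a degree of square with the tray. In the last picture the near middle and near right turtles measured the same again. The automatic reading failed for the two left cells because the tray lines got into the mask; by eye those two had not moved. I saw no turtle get knocked.
- **Jar:** it was pressed upright on the mixer pad to the stop and held for a little over a second. The force briefly reached about 40 N at the wrist, so I eased it to about 18 N. The jar then went back on its coaster.
- **Jar position check:** the arm released it within about 1 mm of the coaster centre. A rough last picture reading put the lid about 10 mm off, but the gripper partly hid the lid and I picked the pixels by hand, so I gave it little weight.
- **Bystanders:** the glue bottle, cup and sanding block look untouched, and the gripper was well clear of everything at hand-in.

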